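# Square up the heel blanks

### The job

Turn the suction off by swinging the yellow valve lever fully over towards the robot, then lay each heel blank that is on the bench on the suction plate whose fences match its colour, long side pointing away from the robot and a finger's width clear of the fences. With the squaring block held in the gripper, nudge each blank until it lies flush against both fences of its square corner; the fingers themselves must not touch a blank that is in its corner or within a few millimetres of it. When all are home, swing the lever fully back to turn the suction on, and leave the block standing upright on its cork mat and everything else on the bench where it was.

Things in the scene. Friction and masses are not known exactly. Their poses are not given: they have to be found in the camera images.
- blank_black: black heel blank: a hard flat rubber plate 56 (its x) x 44 (its y) x 8 mm thick, 30 g or so, with thin grooves along its length on top; origin at the centre of its underside; it starts lying flat on the bench in front of the plates, and may be absent. Grip it across the 44 mm side. It can be knocked aside at any time.
- blank_red: dark red heel blank: a hard flat rubber plate 56 (its x) x 44 (its y) x 8 mm thick, 30 g or so, with thin grooves along its length on top; origin at the centre of its underside; it starts lying flat on the bench in front of the plates, and may be absent. Grip it across the 44 mm side. It can be knocked aside at any time.
- blank_honey: honey-coloured (yellow-brown) heel blank: a hard flat rubber plate 56 (its x) x 44 (its y) x 8 mm thick, 30 g or so, with thin grooves along its length on top; origin at the centre of its underside; it starts lying flat on the bench in front of the plates, and may be absent. Grip it across the 44 mm side. It can be knocked aside at any time.
- plate_black: fixed suction plate for the black blank, black fences, 120 (x) x 110 (y) x 6 mm; origin: centre of underside; x away from robot within 0.15 rad. Square corner: fences 12 mm thick, tops 18 mm above bench, along the +x edge (inner face x=+48 mm) and +y edge (inner face y=+43); other sides open. Blank home: centre x=+20, y=+21, underside 6 mm up, long side along x
- plate_red: fixed suction plate for the red blank, dark red fences, 120 (x) x 110 (y) x 6 mm; origin: centre of underside; x away from robot within 0.15 rad. Square corner: fences 12 mm thick, tops 18 mm above bench, along the +x edge (inner face x=+48 mm) and +y edge (inner face y=+43); other sides open. Blank home: centre x=+20, y=+21, underside 6 mm up, long side along x
- plate_honey: fixed suction plate for the honey blank, honey-coloured (yellow-brown) fences, 120 (x) x 110 (y) x 6 mm; origin: centre of underside; x away from robot within 0.15 rad. Square corner: fences 12 mm thick, tops 18 mm above bench, along the +x edge (inner face x=+48 mm) and +y edge (inner face y=+43); other sides open. Blank home: centre x=+20, y=+21, underside 6 mm up, long side along x
- block: squaring block, the hand tool for pushing blanks: a white square foot 36 x 36 x 14 mm high with a square wooden handle 26 x 26 mm on it, sides parallel to the foot's, up to 90 mm above the underside; 180 g, stands upright by itself; origin at the centre of its underside. It starts standing on the cork mat. Grip the handle from above, 62 mm above its underside.
- mat: fixed cork mat, 80 x 80 x 4 mm thick, the block's parking place, on the bench at the far left or far right; origin at the centre of its underside, sides along its x and y.
- valve_base: fixed blue body of the suction valve, 70 (x) x 50 (y) x 25 mm high, on the other side from the mat; origin at the centre of its underside. Its lever pivots 22 mm above the bench about its y axis.
- valve_tip (a point): centre of the yellow ball, 26 mm across, at the end of the valve's lever, 80 mm from the pivot. It swings over the top from the body's -x side (off) to its +x side (on).
- valve (a joint): valve lever angle, rad: 0 = off, leaning 0.5 rad to the body's -x (towards the robot); 1.0 = on, at its stop, leaning 0.5 rad to +x. It starts on (0.85 to 1.0), takes about 1 N at the ball and stays where it is left.
- honey_jar: bystander: glass jar with a red cap, 64 mm across, 85 mm high; far left; origin at the centre of its underside. Not to be disturbed.
- yellow_tin: bystander: yellow tin, 66 mm across, 120 mm high; right, beyond the outer plate; origin at the centre of its underside. Not to be disturbed.
- blue_tin: bystander: blue tin with a paper label, 64 mm across, 60 mm high; left; origin at the centre of its underside. Not to be disturbed.
- hammer: bystander: hammer, 260 mm long, lying crosswise beyond the plates; origin at the centre of its underside. Not to be disturbed.
- spool: bystander: small green thread spool, 32 mm across, 35 mm high; near the robot, in front of the blanks; origin at the centre of its underside. Not to be disturbed.
- brush: bystander: wooden brush, 200 mm long, lying near the robot on the right; origin at the centre of its underside. Not to be disturbed.
- tape_ring: bystander: white tape core, 60 mm across, 20 mm high; near the robot on the left; origin at the centre of its underside. Not to be disturbed.
Not all that is in view belongs to the job. Of the things that look like the blank_red, take the one that is farthest from the robot's base at the start. Several things look just like the blank_black: the one meant starts nearest to the robot's base.

How it is judged:
By the outcome, as a careful person would: the job done as asked, in the order asked, and still so for the second after the job is handed in, with the robot touching nothing.
Of blank_black, blank_red, blank_honey only 2 to 3 are there at a start; the rules pass over those that are not, and their reading is None.
At some moment in a run one of blank_black, blank_red, blank_honey may be knocked a few centimetres aside while the robot is not near it.
It also fails if it takes over 210 s, if anything falls off the work surface, if the arm or the gripper's body presses on something with over 40 N, if the wrist force passes 120 N, or if a joint passes its speed limit or range.

### The arm

A 6-joint arm with a two-finger parallel gripper is mounted at the origin on the work surface. World frame = base frame: x ahead of the robot, y to its left, z up, the work surface at z = 0. Lengths are in m, angles in rad, forces in N, time in s.
With the tool pointing down it reaches from about 0.325 to 0.9 m from the base axis. Payload 3.5 kg.
Tool frame: the origin (TCP) lies midway between the tips of the shut fingers; the grasp point (between the pads) lies 19 mm behind it; z points along the fingers, y is the direction in which the jaws open and shut (so a half turn about z gives the same grasp; the last joint's range is limited). The gripper opens to 85 mm and grips with 20 to 120 N. Pads are 22 mm wide; open, the fingers measure 114 mm over their backs; the gripper's body (76 mm by 85 mm) begins 54 mm behind the grasp point. The pads swing forward as they close: fully open they stand 13 mm farther back than shut.
Start: joints at [1.018, 0.276, -0.026, 1.268, 0, 1.467], TCP at [0.272, 0.563, 0.231] pointing down, gripper open.
Joint ranges: [-3.12, 3.12], [-0.85, 1.88], [-1.08, 1.24], [-1.95, 2.15], [-1.57, 1.53], [-3.14, 3.14]. Speed limits (rad/s): [2.57, 2.57, 3.14, 3.14, 3.14, 3.14].

### API

Orientations are given as a 3x3 rotation matrix whose columns are the frame's x, y, z axes.
In Python, from station import telemetry, eyes, job_done gives the robot as it stands.
- The arm moves only by the shell command python3 -m handwheel 'ROWS' [OPENING] [FORCE]. ROWS is a JSON object of lists of equal length, an entry for each row: "dp": the shift along the tool's x, y, z in mm, a list of three; "rotation": the turn, a rotation vector about the tool's x, y, z in degrees, a list of three. A call has 1 to 10 rows; each row shifts and turns the commanded pose from where the row before left it, along the tool's axes as they then stand; what a row does not reach is not made up. A row lasts 1/10 s, in which the tool goes at most 50 mm and 8.59 degrees, less where a joint would pass 70% of its speed; a pose out of reach is approached as far as the arm can. A call with a gripper value outside its range is refused whole. OPENING is the gripper command: -1 is fully open, 1 is shut, values between are in proportion, set as the call begins (- or left out, the last holds). The fingers move at their own pace and stop on an object; FORCE is the grip in N (left out, the last holds). Time passes only in rows, so rows that do not move let the fingers close. It gives the time, the measured TCP pose, the force and the opening at its end, in the units of the state.
- telemetry.read_state(): the state, without advancing time (a new reading comes with each control period).
- eyes.read_camera(name): name is "scene" or "top" or "wrist"; returns the picture (400x640x3 uint8, red, green, blue); there is no depth.
- eyes.get_calibration(name): a dict with "K" (3x3 intrinsics, pixels), "k1" (the pictures are not rectified: a ray, as slopes to the right and down, at radius r is drawn at 1 + k1 r^2 times it, then the intrinsics apply), "rvec" (rotation vector, rad) and "tvec" (3), from world to camera coordinates, as OpenCV has them. Camera axes: x right, y down, z forward; pixel columns grow to the right and rows downward; lengths in m; the calibration is good to about 2 mm. A picture is of the moment at which its call begins: read the wrist's pose just before it. get_calibration takes no time and is no camera call; for the wrist camera it gives the pose at the moment of the call.
- job_done(): hands the job in, once; it reports no verdict.
The state is a dict: "time_s": time; "qpos": joint angles; "joint_vel": joint speeds; "joint_torque": joint torques, N m; "eef_pos": TCP position; "orientation": TCP orientation; "ft_force": force on the tool from outside, world axes, zero at the start; "torque": the same for the moment, N m; "finger_gap": opening from 0.0 (shut) to 1.0 (fully open).
Only numpy, scipy, OpenCV 4.12 (cv2) and the standard library are available. Lean on these libraries where they do the work, as an engineer would, in place of code of your own. Each camera call takes 0.05 s, during which the arm holds its last target.

## Working session

There is one attempt and no reset: what is moved stays moved. The work goes in short steps, Python scripts to look and compute and a shell command to move; the robot and the scene stay as the last step left them, time stands still between calls to the robot, and variables do not carry over. Pictures are saved under pics/ and viewed, and the job is handed in when it is done.

```bash
ls; mkdir -p pics
python3 - <<'E'
from station import telemetry, eyes
import cv2
s=telemetry.read_state(); print(s)
for n in ["scene","top","wrist"]:
    c=eyes.get_calibration(n); print(n,c)
    cv2.imwrite(f"pics/{n}0.png",cv2.cvtColor(eyes.read_camera(n),cv2.COLOR_RGB2BGR))
E
```

```text
pics
{'time_s': 0.0, 'qpos': array([ 1.01761796e+00,  2.77162083e-01, -2.79451325e-02,  1.26803733e+00,
       -4.77117316e-06,  1.46739541e+00]), 'joint_vel': array([-6.21091445e-04,  1.47725139e-03, -1.93432436e-05, -7.14752384e-05,
       -7.76719644e-04, -6.14849954e-04]), 'joint_torque': array([ 5.92114284e-04, -4.45507300e+01,  2.95200616e+01,  1.63719821e-02,
       -1.18712633e-04, -2.95677637e-06]), 'eef_pos': array([0.27130317, 0.56212902, 0.23011142]), 'orientation': array([[-9.00543739e-01,  4.34763686e-01, -1.22967775e-03],
       [ 4.34765360e-01,  9.00541548e-01, -2.00050445e-03],
       [ 2.37629223e-04, -2.33616305e-03, -9.99997243e-01]]), 'ft_force': array([ 0.71141325, -0.79427481,  0.02157696]), 'torque': array([-0.01338839, -0.03241163,  0.01062798]), 'finger_gap': 1.0019917173272914}
scene {'K': array([[430.42355893,   0.        , 315.91042208],
       [  0.        , 430.42355893, 208.27338373],
       [  0.        ,   0.        ,   1.        ]]), 'k1': -0.08613182498213234, 'rvec': array([ 1.91511267,  1.49356608, -0.66773202]), 'tvec': array([-0.1447837 , -0.31206677,  1.48140547])}
top {'K': array([[456.4042013 ,   0.        , 325.04201   ],
       [  0.        , 456.4042013 , 199.13633086],
       [  0.        ,   0.        ,   1.        ]]), 'k1': 0.02105811122767135, 'rvec': array([ 2.08924704, -2.13041024,  0.22429302]), 'tvec': array([0.01409355, 0.56063726, 1.00521515])}
wrist {'K': array([[347.49671388,   0.        , 319.50448147],
       [  0.        , 347.49671388, 202.18079671],
       [  0.        ,   0.        ,   1.        ]]), 'k1': -0.07565834212487613, 'rvec': array([-2.4283824 , -1.52427729, -0.23877532]), 'tvec': array([-0.62406891, -0.03952164,  0.38034172])}
```

View pics/top0.png

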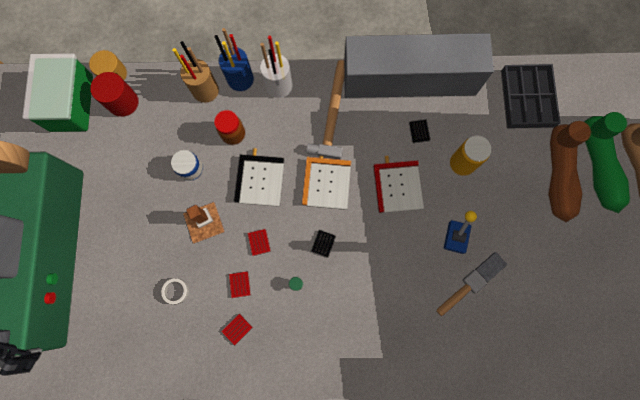

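View pics/scene0.png

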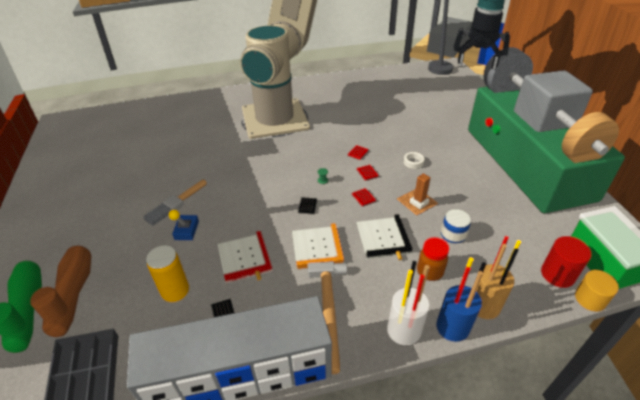

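View pics/wrist0.png

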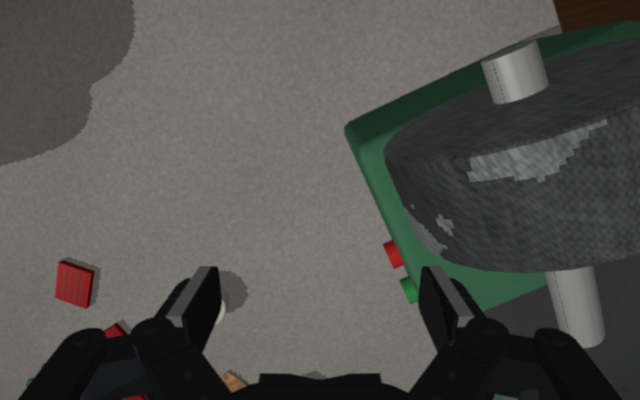

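The top view (x up, y left) shows the plates at about (260,180) black, (327,183) honey and (399,187) red. The red candidates are at (259,242), (239,284) and (237,329). The black ones are at (323,243) and (420,131). The block on its mat is at (205,220), the valve at (460,235), and no honey blank is visible. Next I'll measure.

```bash
cat > h.py <<'E'
import numpy as np, cv2, itertools
from station import telemetry, eyes
def cal(n):
    c=eyes.get_calibration(n); R=cv2.Rodrigues(np.array(c["rvec"]))[0]
    return dict(K=np.array(c["K"]),d=np.array([c["k1"],0,0,0.]),R=R,t=np.array(c["tvec"]).ravel(),rv=np.array(c["rvec"]))
def ray(c,uv):
    p=cv2.undistortPoints(np.array(uv,float).reshape(-1,1,2),c["K"],c["d"]).reshape(-1,2)
    d=(c["R"].T@np.c_[p,np.ones(len(p))].T).T
    return -c["R"].T@c["t"], d/np.linalg.norm(d,axis=1,keepdims=True)
def onz(c,uv,z):
    o,d=ray(c,uv); return o+d*((z-o[2])/d[:,2])[:,None]
def proj(c,X):
    return cv2.projectPoints(np.array(X,float).reshape(-1,1,3),c["rv"],c["t"],c["K"],c["d"])[0].reshape(-1,2)
def tri(obs): # [(c,uv)]
    A=np.zeros((3,3));b=np.zeros(3)
    for c,uv in obs:
        o,d=ray(c,[uv]);P=np.eye(3)-np.outer(d[0],d[0]);A+=P;b+=P@o
    return np.linalg.solve(A,b)
def shot(n,name=None):
    c=cal(n); im=cv2.cvtColor(eyes.read_camera(n),cv2.COLOR_RGB2BGR)
    if name: cv2.imwrite(f"pics/{name}.png",im)
    return c,im
def crop(im,x0,y0,x1,y1,f,name):
    cv2.imwrite(f"pics/{name}.png",cv2.resize(im[y0:y1,x0:x1],None,fx=f,fy=f,interpolation=cv2.INTER_CUBIC))
def blobs(mask,amin=40):
    cs,_=cv2.findContours(mask.astype(np.uint8)*255,cv2.RETR_EXTERNAL,cv2.CHAIN_APPROX_NONE)
    return [k for k in cs if cv2.contourArea(k)>=amin]
def rectw(c,k,z):
    P=onz(c,k.reshape(-1,2),z)[:,:2].astype(np.float32)*1000
    (x,y),(w,h),a=cv2.minAreaRect(P)
    if w<h: w,h,a=h,w,a+90
    return x,y,w,h,(a+90)%180-90
def hsv(im): return cv2.cvtColor(im,cv2.COLOR_BGR2HSV)
def red(im): q=hsv(im); return ((q[...,0]<6)|(q[...,0]>172))&(q[...,1]>150)&(q[...,2]>60)
def blk(im): return im.max(2)<48
E
python3 - <<'E'
from h import *
c=cal("top");im=cv2.imread("pics/top0.png")
for f,m in (("red",red(im)),("blk",blk(im))):
    for k in blobs(m,100):
        u,v=k.reshape(-1,2).mean(0)
        if u>180 and u<500 and v>110: print(f,(u.round(),v.round()),np.round(rectw(c,k,0.008),1))
crop(im,180,120,500,340,2.5,"top0c")
im=cv2.imread("pics/scene0.png");crop(im,140,130,460,310,2.5,"scene0c")
E
```

```text
red (np.float64(236.0), np.float64(329.0)) [270.1 212.8  55.9  44.1 -45.9]
red (np.float64(239.0), np.float64(284.0)) [371.3 208.9  55.3  44.3   7.4]
red (np.float64(258.0), np.float64(242.0)) [470.4 164.5  55.3  43.7  13. ]
red (np.float64(387.0), np.float64(178.0)) [ 602.8 -177.1  120.2  110.     4.2]
red (np.float64(226.0), np.float64(122.0)) [778.5 250.3  61.9  61.2  -1. ]
blk (np.float64(323.0), np.float64(243.0)) [464.   10.2  54.7  42.6 -20.8]
blk (np.float64(250.0), np.float64(169.0)) [626.1 166.1 119.9 110.2  -5.7]
blk (np.float64(419.0), np.float64(131.0)) [ 744.3 -237.7   56.5   44.7    6.4]
```

View pics/top0c.png

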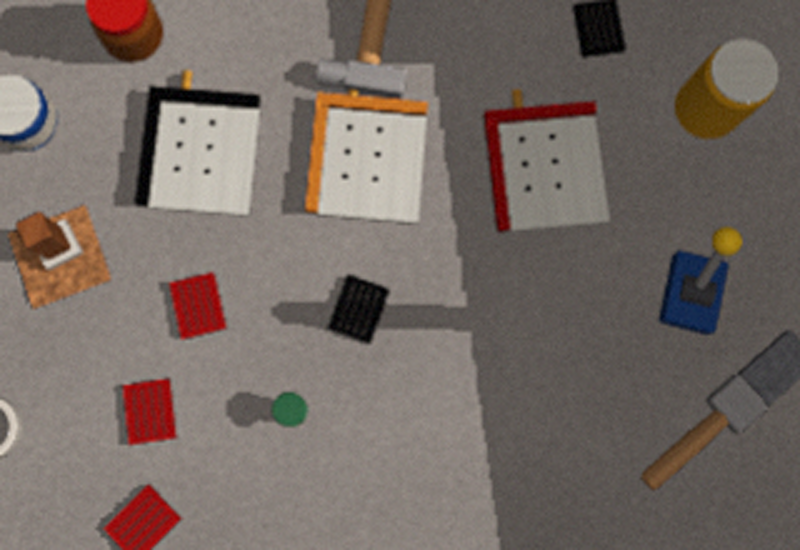

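View pics/scene0c.png

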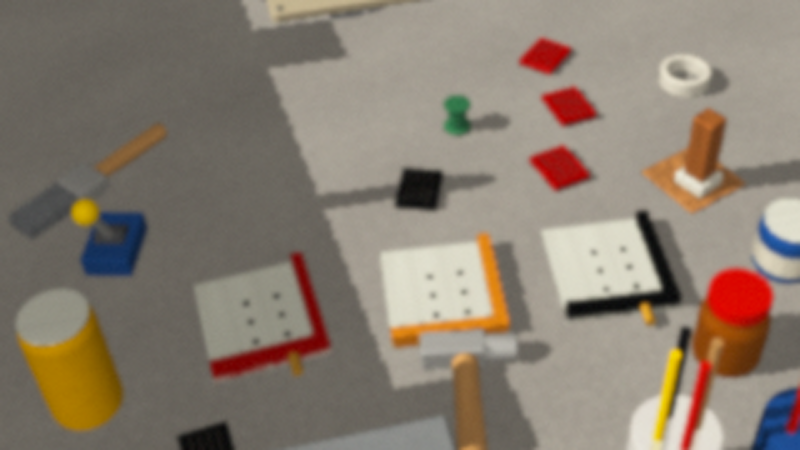

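The red blank is at (470,164) mm and the black one at (464,10) mm, and there is no honey blank. Next come the ball, valve base, block, mat and plates, using two views for heights.

```bash
cat >> h.py <<'E'
def corners(k):
    return cv2.boxPoints(cv2.minAreaRect(k))
E
python3 - <<'E'
from h import *
ct,cs=cal("top"),cal("scene")
it=cv2.imread("pics/top0.png");i2=cv2.imread("pics/scene0.png")
def cen(m,lo,hi,amin=20):
    r=[]
    for k in blobs(m,amin):
        M=cv2.moments(k);u=np.array([M['m10'],M['m01']])/M['m00']
        if (u>lo).all() and (u<hi).all(): r.append((u,cv2.contourArea(k),k))
    return r
def yel(im): q=hsv(im); return (q[...,0]>18)&(q[...,0]<32)&(q[...,1]>150)&(q[...,2]>120)
def blue(im): q=hsv(im); return (q[...,0]>100)&(q[...,0]<125)&(q[...,1]>130)&(q[...,2]>40)
yt=cen(yel(it),(460,200),(485,230));ys=cen(yel(i2),(165,205),(185,225))
print(yt[0][:2],ys[0][:2]); print("ball",tri([(ct,yt[0][0]),(cs,ys[0][0])])*1000)
b=cen(blue(it),(440,215),(475,255))[0]; print("base top",np.round(rectw(ct,b[2],.025),1))
# blanks triangulate
for n,f,lo,hi,lo2,hi2 in (("red",red,(245,225),(275,260),(350,185),(380,206)),("blk",blk,(305,225),(340,260),(296,194),(320,215))):
    a=cen(f(it),lo,hi,60);d=cen(f(i2),lo2,hi2,60)
    print(n,[x[:2] for x in a],[x[:2] for x in d], tri([(ct,a[0][0]),(cs,d[0][0])])*1000)
# plates at 18mm
for n,f,lo,hi in (("red",red,(370,150),(430,215)),("blk",blk,(230,150),(290,210))):
    k=[x for x in cen(f(it),lo,hi,60)][0][2]
    P=onz(ct,k.reshape(-1,2),.018)[:,:2].astype(np.float32)*1000
    print(n,"fence outer rect z18",np.round(rectw(ct,k,.018),1),"\n",np.round(cv2.boxPoints(cv2.minAreaRect(P)),1))
q=hsv(it)
crop(it,180,195,230,245,12,"blkt");crop(i2,390,165,450,220,12,"blks")
E
```

```text
(array([471.0915493 , 216.12676056]), 71.0) (array([173.2788671 , 214.45969499]), 76.5)
ball [ 508.65974703 -320.83529837   91.41817305]
base top [ 472.2 -307.    69.7   51.4  -15.9]
red [(array([258.54434251, 241.7924858 ]), 381.5)] [(array([363.60392157, 196.69490196]), 212.5)] [471.32993777 166.86970723   3.0593316 ]
blk [(array([322.88828584, 243.25056536]), 368.5)] [(array([307.38468468, 205.44954955]), 185.0)] [464.74995741  11.60889186   1.66833385]
red fence outer rect z18 [ 600.4 -175.5  119.1  109.     4.2] 
 [[ 536.9 -125.5]
 [ 545.  -234.2]
 [ 663.8 -225.4]
 [ 655.7 -116.7]]
blk fence outer rect z18 [623.4 164.6 118.8 109.2  -5.7] 
 [[558.9 116.2]
 [677.1 104.4]
 [688.  213. ]
 [569.8 224.9]]
```

View pics/blkt.png

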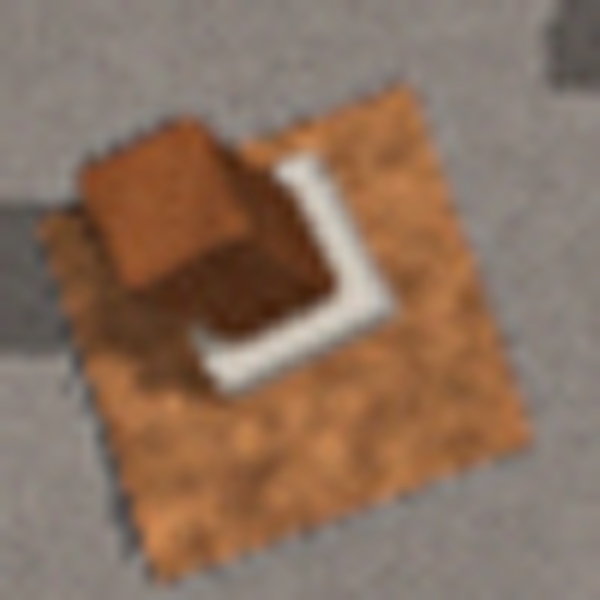

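View pics/blks.png

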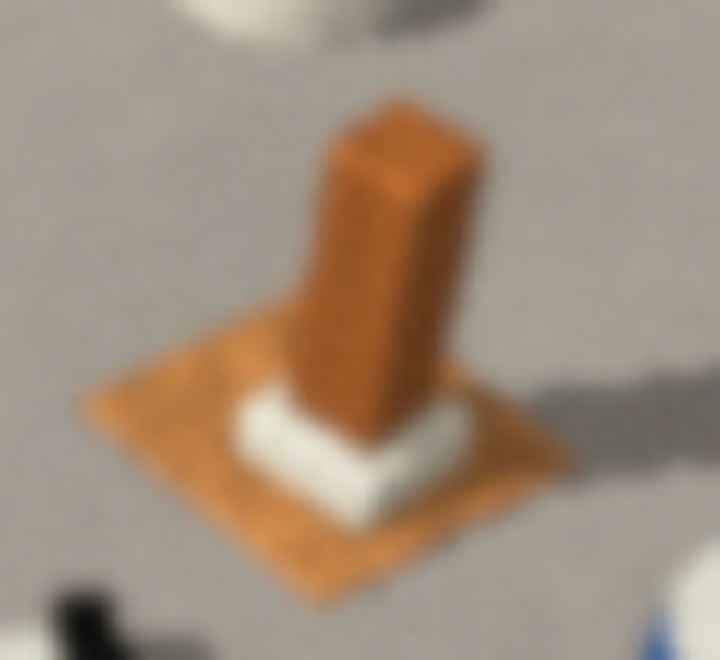

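```bash
cat >> h.py <<'E'
def plan(x,y,z,yaw=None):
    "yaw of tool x, deg world. prints rotation about tool z and then shift in tool axes AFTER the turn (mm)"
    s=telemetry.read_state();R=np.array(s["orientation"]);p=np.array(s["eef_pos"])*1000
    y0=np.degrees(np.arctan2(R[1,0],R[0,0])); dz=0
    if yaw is not None:
        dz=-((yaw-y0+180)%360-180)
        R=R@cv2.Rodrigues(np.array([0,0,np.radians(dz)]))[0]
    d=R.T@(np.array([x,y,z])-p)
    print("t %.1f at %s yaw %.1f gap %.3f F %s| rotz %.1f then dp %s len %.0f"%(s["time_s"],np.round(p,1),y0,s["finger_gap"],np.round(s["ft_force"],1),dz,np.round(d,1),np.linalg.norm(d)))
E
python3 - <<'E'
from h import *
ct=cal("top"); print("cam",-ct["R"].T@ct["t"])
print("ball",onz(ct,[(471.09,216.13)],.092)*1000)
z=lambda L:[(180+u/12,195+v/12) for u,v in L]
h=onz(ct,z([(80,175),(185,118),(250,218),(130,285)]),.094)[:,:2]*1000
m=onz(ct,z([(40,225),(410,85),(535,440),(155,580)]),.004)[:,:2]*1000
for n,P in (("handle",h),("mat",m)): print(n,P.round(1).tolist(),P.mean(0),[np.degrees(np.arctan2(*(P[b]-P[a])[::-1])).round(1) for a,b in ((0,1),(1,2),(2,3),(3,0))])
plan(551,-333,200,164)
E
```

```text
cam [0.33722995 0.00559663 1.10055209]
ball [[ 508.54003101 -322.53523107   92.        ]]
handle [[535.6, 313.8], [546.1, 294.7], [526.8, 281.8], [514.5, 303.6]] [530.73091161 298.49548369] [np.float64(-61.3), np.float64(-146.3), np.float64(119.3), np.float64(25.9)]
mat [[543.1, 349.0], [570.7, 275.0], [497.1, 247.5], [470.3, 322.7]] [520.3060331  298.54583107] [np.float64(-69.6), np.float64(-159.5), np.float64(109.6), np.float64(19.9)]
t 0.1 at [271.4 562.3 230.4] yaw 154.2 gap 0.998 F [-0.4  0.1  0.6]| rotz -9.8 then dp [-515.5 -783.5   31.5] len 938
```

```bash
M="python3 -m handwheel"; $M '{"dp":[[0,0,0],[0,0,0],[-24,-37,0],[-24,-37,0],[-24,-37,0],[-24,-37,0],[-24,-37,0],[-24,-37,0],[-24,-37,0],[-24,-37,0]],"rotation":[[0,0,-5],[0,0,-4.8],[0,0,0],[0,0,0],[0,0,0],[0,0,0],[0,0,0],[0,0,0],[0,0,0],[0,0,0]]}' 1 20
$M '{"dp":[[-24,-37,0],[-24,-37,0],[-24,-37,0],[-24,-37,0],[-24,-37,0],[-24,-37,0],[-24,-37,0],[-24,-37,0],[-24,-37,0],[-24,-37,0]],"rotation":[[0,0,0],[0,0,0],[0,0,0],[0,0,0],[0,0,0],[0,0,0],[0,0,0],[0,0,0],[0,0,0],[0,0,0]]}'
python3 -c "
from h import *
plan(551,-333,160,164)"
```

```text
time_s: 1.15
eef_pos: [0.3748, 0.2237, 0.2311]
orientation: [[-0.962, 0.275, 0.0], [0.275, 0.962, -0.0], [-0.0, -0.0, -1.0]]
ft_force: [1.9, -0.1, 0.4]
finger_gap: -0.0
time_s: 2.15
eef_pos: [0.5038, -0.1981, 0.231]
orientation: [[-0.961, 0.276, -0.0], [0.276, 0.961, 0.0], [0.0, 0.0, -1.0]]
ft_force: [0.6, 0.4, 0.0]
finger_gap: -0.0
t 2.1 at [ 503.8 -198.1  231. ] yaw 164.0 gap -0.000 F [0.6 0.4 0. ]| rotz 0.0 then dp [ -82.6 -116.7   71. ] len 160
```

```bash
M="python3 -m handwheel"; $M '{"dp":[[-21,-30,0],[-21,-29,0],[-21,-29,0],[-20,-29,0],[0,0,35],[0,0,35],[0,0,0]],"rotation":[[0,0,0],[0,0,0],[0,0,0],[0,0,0],[0,0,0],[0,0,0],[0,0,0]]}' 
python3 -c "
from h import *
plan(551,-333,86,164)
shot('wrist','w1');shot('top','t1')"
```

```text
time_s: 2.85
eef_pos: [0.5475, -0.3292, 0.1551]
orientation: [[-0.961, 0.276, -0.01], [0.276, 0.961, 0.007], [0.011, 0.004, -1.0]]
ft_force: [-0.6, 1.4, -0.9]
finger_gap: -0.001
t 2.9 at [ 547.5 -329.2  155.1] yaw 164.0 gap -0.001 F [-0.6  1.4 -0.9]| rotz -0.0 then dp [-5.2 -3.  69. ] len 69
```

View pics/w1.png

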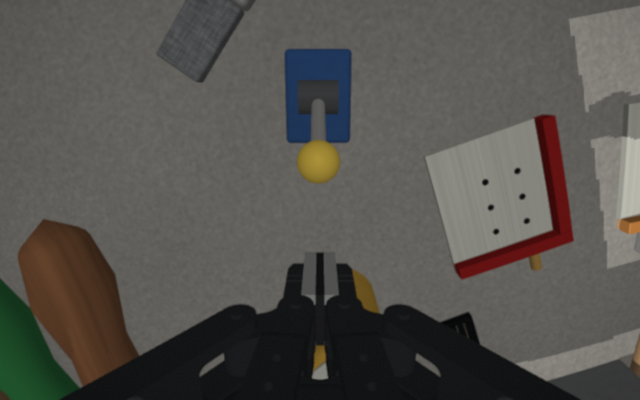

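View pics/t1.png

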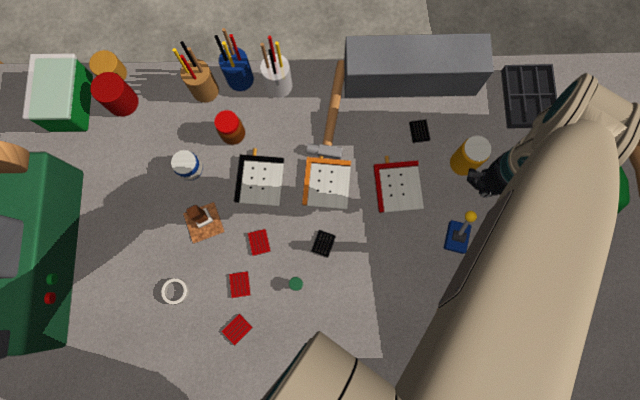

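```bash
M="python3 -m handwheel"; python3 -c "
from h import *
print(onz(cal('top'),[(477,149)],.12)*1000)
plan(551,-333,86,164)"
$M '{"dp":[[-2,-1,35],[0,0,35],[0,0,0]],"rotation":[[0,0,0],[0,0,0],[0,0,0]]}' 
$M '{"dp":[[15,0,0],[15,0,0],[15,0,0],[15,0,0],[15,0,0],[10,0,0],[5,0,0],[0,0,0]],"rotation":[[0,0,0],[0,0,0],[0,0,0],[0,0,0],[0,0,0],[0,0,0],[0,0,0],[0,0,0]]}' 
python3 -c "
from h import *
plan(551,-333,86,164)
shot('wrist','w2')"
```

```text
[[ 656.11253083 -339.73210221  120.        ]]
t 3.0 at [ 550.7 -331.1  160.6] yaw 164.0 gap 0.005 F [ 1.  -0.4  0.2]| rotz 0.0 then dp [-1.  -1.9 74.6] len 75
time_s: 3.25
eef_pos: [0.551, -0.3313, 0.0889]
orientation: [[-0.961, 0.275, -0.005], [0.275, 0.962, 0.004], [0.006, 0.002, -1.0]]
ft_force: [-1.5, 0.5, -0.1]
finger_gap: 0.0
time_s: 4.05
eef_pos: [0.4668, -0.3087, 0.0927]
orientation: [[-0.961, 0.275, 0.001], [0.275, 0.961, -0.001], [-0.002, -0.001, -1.0]]
ft_force: [-0.4, 0.4, -0.0]
finger_gap: 0.003
t 4.0 at [ 466.8 -308.7   92.7] yaw 164.0 gap 0.003 F [-0.4  0.4 -0. ]| rotz 0.0 then dp [-87.6  -0.1   6.9] len 88
```

View pics/w2.png

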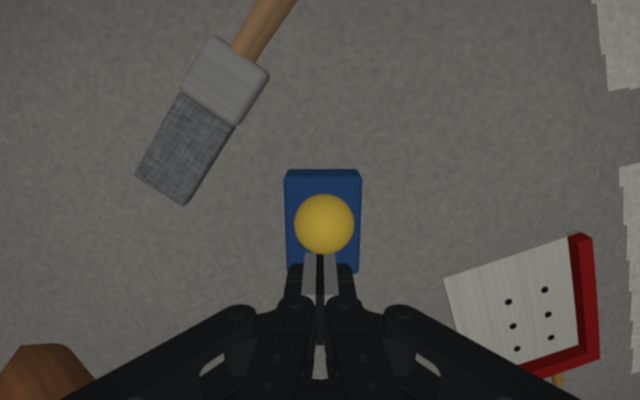

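```bash
M="python3 -m handwheel"; 
$M '{"dp":[[5,0,2],[4,0,2],[3,0,0],[0,0,0]],"rotation":[[0,0,0],[0,0,0],[0,0,0],[0,0,0]]}' 
$M '{"dp":[[2,0,0],[2,0,0],[0,0,0]],"rotation":[[0,0,0],[0,0,0],[0,0,0]]}' 
$M '{"dp":[[2,0,0],[0,0,0]],"rotation":[[0,0,0],[0,0,0]]}' 
python3 -c "
from h import *
plan(551,-333,86,164)"
```

```text
time_s: 4.5
eef_pos: [0.4593, -0.3066, 0.0881]
orientation: [[-0.962, 0.275, 0.01], [0.275, 0.962, -0.002], [-0.01, 0.001, -1.0]]
ft_force: [9.1, -1.1, -3.6]
finger_gap: -0.0
time_s: 4.8
eef_pos: [0.4591, -0.3066, 0.0885]
orientation: [[-0.962, 0.274, 0.017], [0.274, 0.962, -0.003], [-0.017, 0.001, -1.0]]
ft_force: [16.9, -2.2, -11.0]
finger_gap: -0.002
time_s: 5.0
eef_pos: [0.4588, -0.3069, 0.089]
orientation: [[-0.962, 0.274, 0.02], [0.274, 0.962, -0.005], [-0.021, 0.001, -1.0]]
ft_force: [19.9, -4.0, -11.5]
finger_gap: -0.001
t 5.0 at [ 458.8 -306.9   89. ] yaw 164.1 gap -0.001 F [ 19.9  -4.  -11.5]| rotz 0.1 then dp [-95.7   0.4   5. ] len 96
```

```bash
M="python3 -m handwheel"; 
$M '{"dp":[[-15,0,0],[-15,0,0],[0,0,-40],[0,0,-40],[0,0,-30],[0,0,0]],"rotation":[[0,0,0],[0,0,0],[0,0,0],[0,0,0],[0,0,0],[0,0,0]]}' 
python3 -c "
from h import *
plan(464,10,150,159.2)
shot('wrist','w3');"
```

```text
time_s: 5.6
eef_pos: [0.4805, -0.3138, 0.2021]
orientation: [[-0.961, 0.275, 0.006], [0.275, 0.961, -0.006], [-0.008, -0.004, -1.0]]
ft_force: [0.7, 0.3, 0.5]
finger_gap: 0.0
t 5.6 at [ 480.5 -313.8  202.1] yaw 164.0 gap 0.000 F [0.7 0.3 0.5]| rotz 4.8 then dp [130.8 296.9  50.2] len 328
```

View pics/w3.png

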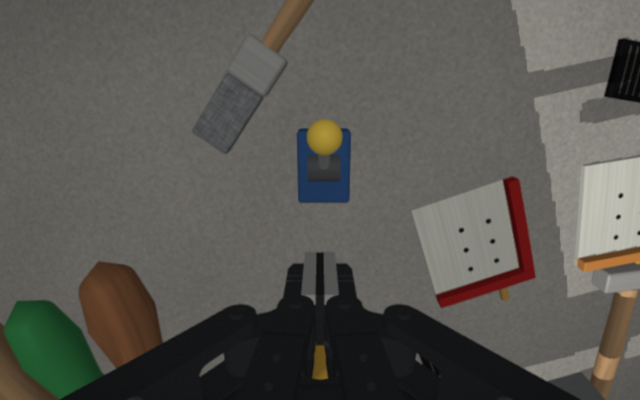

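```bash
M="python3 -m handwheel"; python3 -c "
from h import *
plan(560,-20,200,159.2)"
$M '{"dp":[[4,40,0],[4,40,0],[4,40,0],[4,40,0],[4,40,0],[4,40,0],[4,40,0],[0,20,0],[0,0,0]],"rotation":[[0,0,4.8],[0,0,0],[0,0,0],[0,0,0],[0,0,0],[0,0,0],[0,0,0],[0,0,0],[0,0,0]]}' -1
python3 -c "
from h import *
c,im=shot('wrist','w4');plan(464,10,150,159.2)
for k in blobs(blk(im)|(im.max(2)<60),400): print(k.reshape(-1,2).mean(0),np.round(rectw(c,k,.008),1))"
```

```text
t 5.7 at [ 479.3 -312.8  199.5] yaw 164.0 gap 0.001 F [-0.6 -0.7 -1.1]| rotz 4.8 then dp [ 28.5 302.3  -1.1] len 304
time_s: 6.55
eef_pos: [0.5539, -0.018, 0.195]
orientation: [[-0.936, 0.351, -0.004], [0.351, 0.936, 0.001], [0.004, -0.0, -1.0]]
ft_force: [-0.7, -0.4, -0.4]
finger_gap: 0.999
t 6.6 at [553.7 -19.4 195.2] yaw 159.4 gap 0.999 F [ 0.8  0.5 -0.6]| rotz 0.2 then dp [94.1 -4.3 45.6] len 105
[329.96335878 348.57659033] [751.9 -74.7 871.2 221.6  69.1]
[610.19047619 246.04761905] [743.5 257.8  83.4  23.   45.2]
[239.69 246.03] [ 598.7 -122.   120.8    7.     5.1]
[ 19.11711712 207.27027027] [ 471.9 -331.7   46.3   29.7   70. ]
[ 40.46636771 192.52017937] [ 468.9 -295.3   86.4   54.7   13.5]
[543.62328767 191.07990868] [627.4 170.6 127.3 117.4  -6.4]
[315.63926941  74.01369863] [464.6  11.7  55.4  44.5 -20.7]
```

View pics/w4.png

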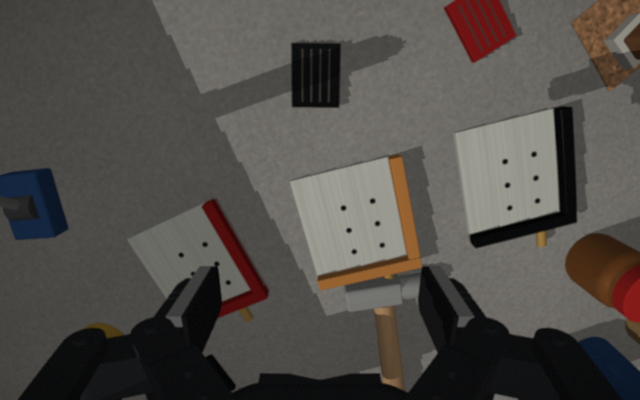

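```bash
cat >> h.py <<'E'
def white(im,v=110,s=45): q=hsv(im); return (q[...,1]<s)&(q[...,2]>v)
E
python3 - <<'E'
from h import *
plan(464.5,11,60,159.3)
R=telemetry.read_state()
im=cv2.imread('pics/w4.png')
for p in ((500,180),(450,60),(330,220),(190,260),(200,60)): print(p,im[p[1],p[0]],hsv(im)[p[1],p[0]])
E
python3 -m handwheel '{"dp":[[30,0,0],[30,0,0],[30,0,30],[4,-1,40],[0,0,40],[0,0,25],[0,0,0]],"rotation":[[0,0,0],[0,0,0],[0,0,0],[0,0,0],[0,0,0],[0,0,0],[0,0,0]]}' -0.4
python3 -c "
from h import *
plan(464.5,11,5,159.3)"
```

```text
t 6.6 at [553.7 -19.4 195.2] yaw 159.4 gap 0.999 F [ 0.8  0.5 -0.6]| rotz 0.1 then dp [ 93.6  -2.9 135.6] len 165
(500, 180) [142 151 152] [ 27  17 152]
(450, 60) [106 111 113] [ 21  16 113]
(330, 220) [142 151 151] [ 30  15 151]
(190, 260) [100 107 107] [ 30  17 107]
(200, 60) [101 106 109] [ 19  19 109]
time_s: 7.3
eef_pos: [0.4613, 0.0112, 0.058]
orientation: [[-0.934, 0.356, -0.011], [0.356, 0.934, 0.001], [0.01, -0.003, -1.0]]
ft_force: [-0.3, 0.4, 0.4]
finger_gap: 0.702
t 7.3 at [461.3  11.2  58. ] yaw 159.1 gap 0.702 F [-0.3  0.4  0.4]| rotz -0.2 then dp [-3.6  1.1 53. ] len 53
```

```bash
python3 -m handwheel '{"dp":[[0,0,0],[0,0,0]],"rotation":[[0,0,0],[0,0,0]]}'
python3 -m handwheel '{"dp":[[0,0,25],[0,0,20],[0,0,5],[0,0,0]],"rotation":[[0,0,0],[0,0,0],[0,0,0],[0,0,0]]}'
python3 -c "
from h import *
plan(464.5,11,0,159.3)"
```

```text
time_s: 7.5
eef_pos: [0.4681, 0.0111, 0.0637]
orientation: [[-0.935, 0.355, 0.002], [0.355, 0.935, -0.0], [-0.002, 0.0, -1.0]]
ft_force: [-0.5, -0.9, 0.0]
finger_gap: 0.699
time_s: 7.9
eef_pos: [0.4672, 0.0117, 0.0129]
orientation: [[-0.935, 0.355, 0.0], [0.355, 0.935, -0.0], [-0.0, 0.0, -1.0]]
ft_force: [-0.2, -1.1, 1.0]
finger_gap: 0.704
t 7.9 at [467.2  11.7  12.9] yaw 159.2 gap 0.704 F [-0.2 -1.1  1. ]| rotz -0.1 then dp [ 2.3 -1.6 12.9] len 13
```

```bash
python3 -m handwheel '{"dp":[[2,-0.5,8],[0,0,4],[0,0,0]],"rotation":[[0,0,0],[0,0,0],[0,0,0]]}'
python3 -m handwheel '{"dp":[[0,0,2],[0,0,0]],"rotation":[[0,0,0],[0,0,0]]}'
python3 -m handwheel '{"dp":[[0,0,2],[0,0,0]],"rotation":[[0,0,0],[0,0,0]]}'
python3 -c "
from h import *
shot('wrist','w5')"
```

```text
time_s: 8.2
eef_pos: [0.4645, 0.0122, 0.0003]
orientation: [[-0.935, 0.355, -0.0], [0.355, 0.935, 0.0], [0.0, -0.0, -1.0]]
ft_force: [0.8, 0.3, 0.3]
finger_gap: 0.699
time_s: 8.4
eef_pos: [0.4648, 0.0121, -0.0017]
orientation: [[-0.935, 0.355, 0.0], [0.355, 0.935, -0.0], [-0.0, 0.0, -1.0]]
ft_force: [-0.2, 0.1, 0.2]
finger_gap: 0.702
time_s: 8.6
eef_pos: [0.4646, 0.0121, -0.0038]
orientation: [[-0.935, 0.355, -0.0], [0.355, 0.935, 0.0], [0.0, -0.0, -1.0]]
ft_force: [-0.2, -0.1, 0.2]
finger_gap: 0.701
```

View pics/w5.png

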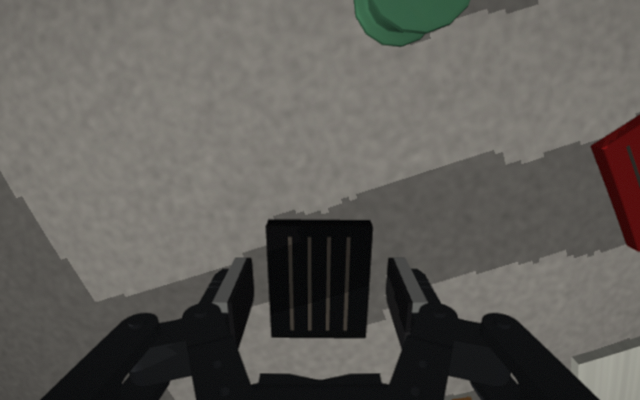

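```bash
python3 -m handwheel '{"dp":[[0,0,0],[0,0,0],[0,0,0],[0,0,0],[0,0,0]],"rotation":[[0,0,0],[0,0,0],[0,0,0],[0,0,0],[0,0,0]]}' 1 30
python3 -m handwheel '{"dp":[[0,0,-10],[0,0,-20],[0,0,-20],[0,0,0]],"rotation":[[0,0,0],[0,0,0],[0,0,0],[0,0,0]]}'
python3 - <<'E'
from h import *
c,im=shot('wrist','w6')
# plates from saved w4 and top0 with white plate surface at z=6
ct=cal("top"); t=cv2.imread("pics/top0.png")
for n,lo,hi in (("black",(240,155),(283,207)),("red",(380,162),(425,214))):
    for v in (135,150,170) if n=="black" else (115,125,140):
        m=white(t,v); mm=np.zeros_like(m); mm[lo[1]:hi[1],lo[0]:hi[0]]=m[lo[1]:hi[1],lo[0]:hi[0]]
        mm=cv2.morphologyEx(mm.astype(np.uint8),cv2.MORPH_CLOSE,np.ones((5,5)))
        mm=cv2.morphologyEx(mm,cv2.MORPH_OPEN,np.ones((3,3)))
        for k in blobs(mm,300): print(n,v,np.round(rectw(ct,k,.006),1))
plan(600,160,60,174.3)
E
```

```text
time_s: 9.15
eef_pos: [0.4664, 0.0119, -0.0018]
orientation: [[-0.935, 0.355, 0.003], [0.355, 0.935, -0.0], [-0.003, 0.001, -1.0]]
ft_force: [-2.3, 0.7, 12.6]
finger_gap: 0.502
time_s: 9.55
eef_pos: [0.4672, 0.0119, 0.0489]
orientation: [[-0.935, 0.355, 0.006], [0.355, 0.935, -0.001], [-0.005, 0.001, -1.0]]
ft_force: [1.5, -0.6, 0.1]
finger_gap: 0.5
black 135 [615.5 159.4 114.5 103.8  -1.1]
black 150 [616.5 158.9 107.   99.3  -5.6]
black 170 [616.3 159.  105.5  97.1  -5.9]
red 115 [ 594.9 -185.   106.4   95.3    4.2]
red 125 [ 595.1 -184.8  104.6   93.7    4.2]
t 9.6 at [466.2  11.9  47.6] yaw 159.2 gap 0.503 F [ 0.4  0.3 -0.4]| rotz -15.1 then dp [-118.5  160.6  -12. ] len 200
```

View pics/w6.png

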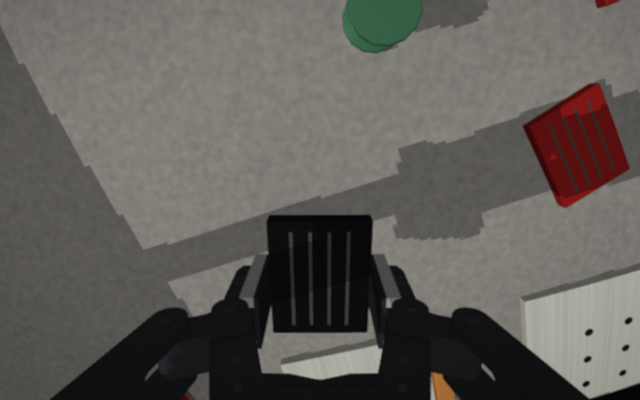

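```bash
python3 -m handwheel '{"dp":[[0,0,-12],[0,0,0],[-20,36,0],[-20,36,0],[-20,36,0],[-20,36,0],[0,0,0],[0,0,0]],"rotation":[[0,0,-7.5],[0,0,-7.6],[0,0,0],[0,0,0],[0,0,0],[0,0,0],[0,0,0],[0,0,0]]}'
python3 - <<'E'
from h import *
plan(628.3,164.9,20,174.3)
E
```

```text
time_s: 10.4
eef_pos: [0.5577, 0.148, 0.0568]
orientation: [[-0.995, 0.097, -0.003], [0.097, 0.995, -0.001], [0.003, -0.001, -1.0]]
ft_force: [-0.7, -0.2, -0.4]
finger_gap: 0.505
t 10.4 at [557.7 148.   56.8] yaw 174.4 gap 0.505 F [-0.7 -0.2 -0.4]| rotz 0.1 then dp [-68.7  23.9  36.6] len 81
```

```bash
python3 -m handwheel '{"dp":[[-20,8,0],[-20,8,0],[-20,8,0],[-8,0,0],[0,0,15],[0,0,15],[0,0,0],[0,0,0]],"rotation":[[0,0,0],[0,0,0],[0,0,0],[0,0,0],[0,0,0],[0,0,0],[0,0,0],[0,0,0]]}'
python3 - <<'E'
from h import *
plan(628.3,164.9,7,174.3)
c,im=shot('wrist','w7')
E
```

```text
time_s: 11.2
eef_pos: [0.6261, 0.1641, 0.0266]
orientation: [[-0.995, 0.099, -0.004], [0.099, 0.995, -0.001], [0.004, -0.001, -1.0]]
ft_force: [0.7, 0.3, -0.1]
finger_gap: 0.502
t 11.2 at [626.1 164.1  26.6] yaw 174.3 gap 0.502 F [ 0.7  0.3 -0.1]| rotz 0.0 then dp [-2.2  1.  19.6] len 20
```

View pics/w7.png

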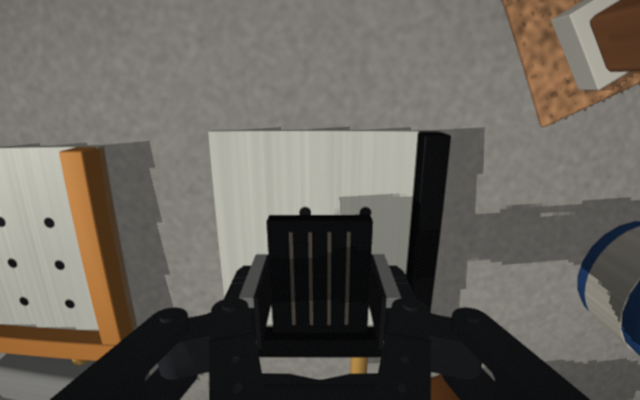

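```bash
python3 -m handwheel '{"dp":[[-2,1,10],[0,0,6],[0,0,2],[0,0,0]],"rotation":[[0,0,0],[0,0,0],[0,0,0],[0,0,0]]}'
python3 -m handwheel '{"dp":[[0,0,2],[0,0,0]],"rotation":[[0,0,0],[0,0,0]]}'
```

```text
time_s: 11.65
eef_pos: [0.6301, 0.1654, 0.0097]
orientation: [[-0.995, 0.099, -0.001], [0.099, 0.995, -0.0], [0.001, -0.0, -1.0]]
ft_force: [0.2, -0.3, 0.3]
finger_gap: 0.506
time_s: 11.85
eef_pos: [0.6307, 0.1655, 0.0083]
orientation: [[-0.995, 0.099, -0.0], [0.099, 0.995, -0.0], [0.0, -0.0, -1.0]]
ft_force: [0.7, -0.3, -0.7]
finger_gap: 0.502
```

```bash
python3 -m handwheel '{"dp":[[2,0,1.5],[0,0,0]],"rotation":[[0,0,0],[0,0,0]]}'
python3 -m handwheel '{"dp":[[0,0,1.5],[0,0,0]],"rotation":[[0,0,0],[0,0,0]]}'
python3 -m handwheel '{"dp":[[0,0,1],[0,0,0]],"rotation":[[0,0,0],[0,0,0]]}'
```

```text
time_s: 12.05
eef_pos: [0.6282, 0.1656, 0.0067]
orientation: [[-0.995, 0.099, -0.001], [0.099, 0.995, -0.0], [0.001, -0.0, -1.0]]
ft_force: [-0.5, 0.2, 0.2]
finger_gap: 0.502
time_s: 12.25
eef_pos: [0.6286, 0.1656, 0.0052]
orientation: [[-0.995, 0.099, -0.0], [0.099, 0.995, -0.0], [0.0, -0.0, -1.0]]
ft_force: [-0.6, 0.5, -0.9]
finger_gap: 0.508
time_s: 12.45
eef_pos: [0.6288, 0.1656, 0.0043]
orientation: [[-0.995, 0.099, 0.0], [0.099, 0.995, 0.0], [-0.0, 0.0, -1.0]]
ft_force: [-0.0, -0.6, -1.0]
finger_gap: 0.504
```

```bash
python3 -m handwheel '{"dp":[[0,0,1],[0,0,0]],"rotation":[[0,0,0],[0,0,0]]}'
python3 -m handwheel '{"dp":[[0,0,0],[0,0,0],[0,0,0]],"rotation":[[0,0,0],[0,0,0],[0,0,0]]}' -0.16
python3 -m handwheel '{"dp":[[0,0,-10],[0,0,-30],[0,0,-40],[0,0,-40],[0,0,-20],[0,0,0]],"rotation":[[0,0,0],[0,0,0],[0,0,0],[0,0,0],[0,0,0],[0,0,0]]}'
python3 - <<'E'
from h import *
c,im=shot('wrist','w8'); shot('top','t8')
plan(570,172,150,193)
E
```

```text
time_s: 12.65
eef_pos: [0.6288, 0.1657, 0.0042]
orientation: [[-0.995, 0.099, 0.0], [0.099, 0.995, -0.0], [-0.0, 0.0, -1.0]]
ft_force: [-2.1, -0.8, 4.7]
finger_gap: 0.505
time_s: 12.95
eef_pos: [0.6287, 0.1657, 0.0032]
orientation: [[-0.995, 0.099, -0.0], [0.099, 0.995, 0.0], [0.0, 0.0, -1.0]]
ft_force: [-1.1, -0.4, -0.6]
finger_gap: 0.581
time_s: 13.55
eef_pos: [0.6321, 0.1662, 0.1488]
orientation: [[-0.995, 0.099, 0.009], [0.099, 0.995, 0.002], [-0.009, 0.002, -1.0]]
ft_force: [0.4, 0.4, 1.0]
finger_gap: 0.582
t 13.7 at [628.8 165.7 143.9] yaw 174.3 gap 0.583 F [-0.  -0.2 -0.6]| rotz -18.7 then dp [55.9 19.4 -6.2] len 60
```

View pics/w8.png

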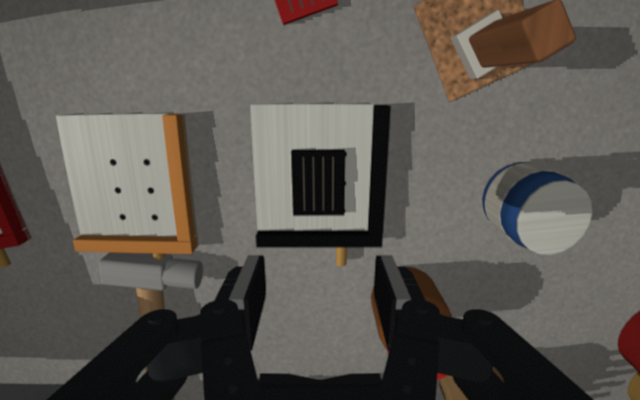

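```bash
python3 -m handwheel '{"dp":[[35,15,-10],[35,0,0],[0,0,0],[0,0,0]],"rotation":[[0,0,-8.5],[0,0,-8.5],[0,0,-1.7],[0,0,0]]}' -0.4
python3 - <<'E'
from h import *
c,im=shot('wrist','w9'); plan(470.4,164.5,60,193)
for k in blobs(red(im),300): print(k.reshape(-1,2).mean(0),np.round(rectw(c,k,.008),1))
ct,t=shot('top','t9')
for k in blobs(red(t),200): print(k.reshape(-1,2).mean(0),np.round(rectw(ct,k,.008),1))
E
```

```text
time_s: 14.05
eef_pos: [0.5583, 0.1821, 0.1513]
orientation: [[-0.974, -0.225, -0.004], [-0.225, 0.974, -0.001], [0.004, -0.0, -1.0]]
ft_force: [0.4, 0.6, 0.5]
finger_gap: 0.702
t 14.1 at [559.8 182.2 151.9] yaw -167.0 gap 0.698 F [ 0.5 -0.2 -0.2]| rotz -0.0 then dp [90.9  2.9 92.1] len 129
[324.968  78.712] [471.6 166.8  54.5  43.2  13.1]
[258.41333333 241.8       ] [470.4 164.5  55.2  43.8  13.1]
[387.60674157 177.52808989] [ 602.6 -177.1  120.3  109.7    4. ]
[114.18181818  94.35606061] [858.7 538.6 141.   82.5  44.7]
```

View pics/w9.png

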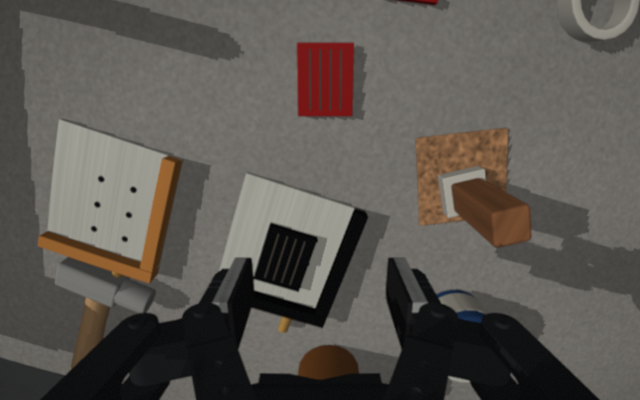

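```bash
python3 -m handwheel '{"dp":[[35,2,0],[35,2,20],[19,1,30],[0,0,30],[0,0,30],[0,0,0],[0,0,0]],"rotation":[[0,0,0],[0,0,0],[0,0,0],[0,0,0],[0,0,0],[0,0,0],[0,0,0]]}'
python3 - <<'E'
from h import *
plan(471.5,166.7,0,193.1)
E
```

```text
time_s: 14.85
eef_pos: [0.473, 0.167, 0.0431]
orientation: [[-0.974, -0.225, -0.001], [-0.225, 0.974, -0.0], [0.001, 0.0, -1.0]]
ft_force: [0.6, -0.4, 0.7]
finger_gap: 0.697
t 14.8 at [473.  167.   43.1] yaw -167.0 gap 0.697 F [ 0.6 -0.4  0.7]| rotz -0.1 then dp [ 1.5  0.1 43.1] len 43
```

```bash
python3 -m handwheel '{"dp":[[1,0,20],[0,0,15],[0,0,6],[0,0,0],[0,0,0]],"rotation":[[0,0,0],[0,0,0],[0,0,0],[0,0,0],[0,0,0]]}'
python3 - <<'E'
from h import *
c,im=shot('wrist','w10'); plan(471.5,166.7,-0.5,193.1)
E
```

```text
time_s: 15.35
eef_pos: [0.473, 0.1672, 0.0035]
orientation: [[-0.974, -0.225, 0.002], [-0.225, 0.974, 0.0], [-0.002, -0.0, -1.0]]
ft_force: [-0.2, -0.2, -0.3]
finger_gap: 0.701
t 15.4 at [473.  167.2   3.6] yaw -167.0 gap 0.700 F [-0.4 -0.5  0. ]| rotz -0.1 then dp [ 1.6 -0.1  4.1] len 4
```

View pics/w10.png

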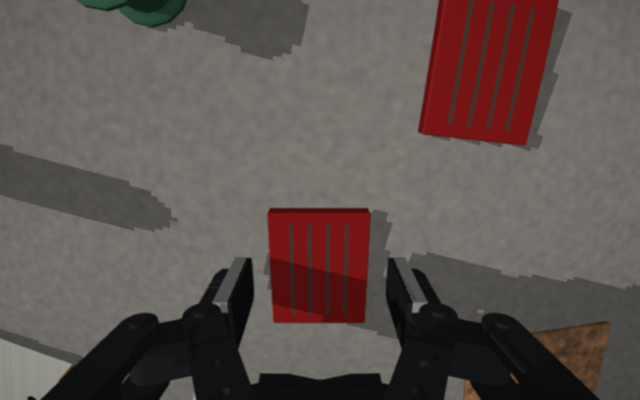

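```bash
python3 -m handwheel '{"dp":[[1.5,0,4],[0,0,0],[0,0,0]],"rotation":[[0,0,0],[0,0,0],[0,0,0]]}'
python3 -m handwheel '{"dp":[[0,0,0],[0,0,0],[0,0,0],[0,0,0]],"rotation":[[0,0,0],[0,0,0],[0,0,0],[0,0,0]]}' 1 30
python3 -m handwheel '{"dp":[[0,0,-10],[0,0,-30],[0,0,-40],[0,0,-40],[0,0,-30],[0,0,0]],"rotation":[[0,0,0],[0,0,4],[0,0,4.8],[0,0,0],[0,0,0],[0,0,0]]}'
python3 - <<'E'
from h import *
plan(640,-60,150,184.2)
E
```

```text
time_s: 15.7
eef_pos: [0.47, 0.1665, -0.0016]
orientation: [[-0.974, -0.225, -0.0], [-0.225, 0.974, -0.0], [0.0, -0.0, -1.0]]
ft_force: [-0.1, 0.3, 0.6]
finger_gap: 0.699
time_s: 16.1
eef_pos: [0.4705, 0.1667, -0.0014]
orientation: [[-0.974, -0.225, 0.001], [-0.225, 0.974, 0.0], [-0.001, 0.0, -1.0]]
ft_force: [-0.5, 0.9, 3.0]
finger_gap: 0.508
time_s: 16.7
eef_pos: [0.4739, 0.1674, 0.1538]
orientation: [[-0.997, -0.074, 0.01], [-0.074, 0.997, 0.002], [-0.01, 0.001, -1.0]]
ft_force: [1.4, 0.6, -0.5]
finger_gap: 0.506
t 16.7 at [473.9 167.4 153.8] yaw -175.8 gap 0.506 F [ 1.4  0.6 -0.5]| rotz 0.0 then dp [-148.9 -239.     5. ] len 282
```

```bash
python3 -m handwheel '{"dp":[[-24,-40,0],[-25,-40,0],[-25,-40,0],[-25,-40,0],[-25,-40,0],[-25,-40,0],[0,0,0],[0,0,0],[0,0,0]],"rotation":[[0,0,0],[0,0,0],[0,0,0],[0,0,0],[0,0,0],[0,0,0],[0,0,0],[0,0,0],[0,0,0]]}'
python3 - <<'E'
from h import *
c,im=shot('wrist','w11'); np.savez('w11.npz',**c)
plan(600,-175,150,184.2)
q=hsv(im)
E
```

```text
time_s: 17.6
eef_pos: [0.6349, -0.061, 0.1474]
orientation: [[-0.997, -0.074, -0.003], [-0.074, 0.997, 0.001], [0.003, 0.001, -1.0]]
ft_force: [0.2, 0.3, -0.6]
finger_gap: 0.504
t 17.6 at [635.  -60.6 147.6] yaw -175.7 gap 0.510 F [-0.8  0.  -0.8]| rotz 0.1 then dp [  43.3 -111.5   -2.4] len 120
```

View pics/w11.png

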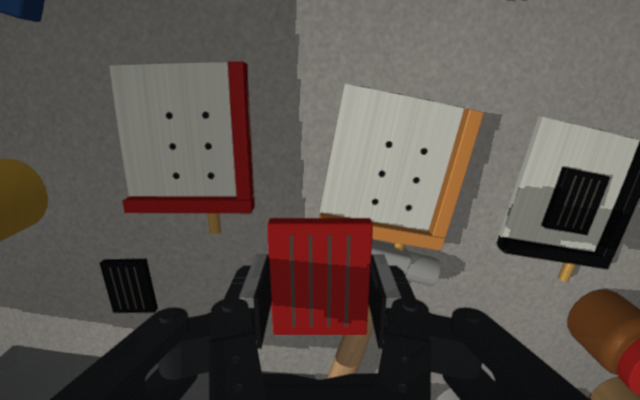

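Run:
```python
from h import *
c=dict(np.load('w11.npz')); im=cv2.imread('pics/w11.png')
print("cam",(-c["R"].T@c["t"])*1000)
for p in ((150,120),(100,120),(160,55)): print(hsv(im)[p[1],p[0]])
g=cv2.cvtColor(im,cv2.COLOR_BGR2GRAY).astype(float)
g=cv2.GaussianBlur(g,(0,0),1)
def edge(p,q,n=(0,0),half=6):
    # sample along p->q, search normal gradient subpixel
    p=np.array(p,float);q=np.array(q,float);t=(q-p)/np.linalg.norm(q-p);nn=np.array([-t[1],t[0]])
    out=[]
    for s in np.linspace(.1,.9,40):
        b=p+(q-p)*s; o=np.arange(-half,half+.1,.25); P=(b+o[:,None]*nn).astype(np.float32)
        v=cv2.remap(g.astype(np.float32),P[:,0].reshape(1,-1),P[:,1].reshape(1,-1),cv2.INTER_LINEAR).ravel()
        d=np.abs(np.gradient(v)); i=d.argmax(); out.append(P[i])
    return np.array(out)
def line(P,z):
    W=onz(c,P,z)[:,:2]*1000
    vx,vy,x,y=cv2.fitLine(W.astype(np.float32),cv2.DIST_HUBER,0,.01,.01).ravel()
    return np.array([x,y]),np.array([vx,vy])
def isect(a,b):
    s=np.linalg.solve(np.c_[a[1],-b[1]],b[0]-a[0]);return a[0]+a[1]*s[0]
def ang(l): return np.degrees(np.arctan(l[1][1]/l[1][0])) 
L=line(edge((111,66),(126,200)),.006);T=line(edge((113,66),(227,62)),.006)
k=isect(L,T);print("left ang",ang(L),"top ang",ang(T),"corner(-60,-55)",k)
for y in (ang(L),):
    r=np.radians(y);R=np.array([[np.cos(r),-np.sin(r)],[np.sin(r),np.cos(r)]]);print("centre",k+R@[60,55])
# outer fence rect at z18
for kk in blobs(red(im),300):
    u=kk.reshape(-1,2).mean(0)
    if u[0]<260:
        w=rectw(c,kk,.018);print("fence",np.round(w,1))
for kk in blobs(white(im,135,40),3000):
    print("white",kk.reshape(-1,2).mean(0),np.round(rectw(c,kk,.006),1))
```

```text
cam [556.35820666 -67.05196566 290.86556579]
[ 34  18 116]
[20 18 84]
[18 15 83]
left ang 4.213114 top ang -85.79282 corner(-60,-55) [ 545.90546 -234.85588]
centre [ 601.70266364 -175.59651956]
fence [ 601.7 -174.8  117.9  109.7    4.3]
white [573.17056075 164.75233645] [603.8 162.  101.8  80.   84.3]
white [387.9789916  156.37815126] [607.4  -4.8 108.6  98.9  -6.2]
```

```bash
python3 -m handwheel '{"dp":[[12,-37,0],[12,-37,0],[13,-37,30],[0,0,40],[0,0,30],[0,0,15],[0,0,0],[0,0,0]],"rotation":[[0,0,0],[0,0,0],[0,0,0],[0,0,0],[0,0,0],[0,0,0],[0,0,0],[0,0,0]]}'
python3 - <<'E'
from h import *
plan(606.6,-174.2,7,184.2)
c,im=shot('wrist','w12')
E
```

```text
time_s: 18.45
eef_pos: [0.6083, -0.1746, 0.0343]
orientation: [[-0.997, -0.075, 0.001], [-0.075, 0.997, -0.0], [-0.001, -0.0, -1.0]]
ft_force: [0.6, 0.7, -0.9]
finger_gap: 0.504
t 18.4 at [ 608.3 -174.6   34.3] yaw -175.7 gap 0.504 F [ 0.6  0.7 -0.9]| rotz 0.1 then dp [ 1.7  0.5 27.3] len 27
```

View pics/w12.png

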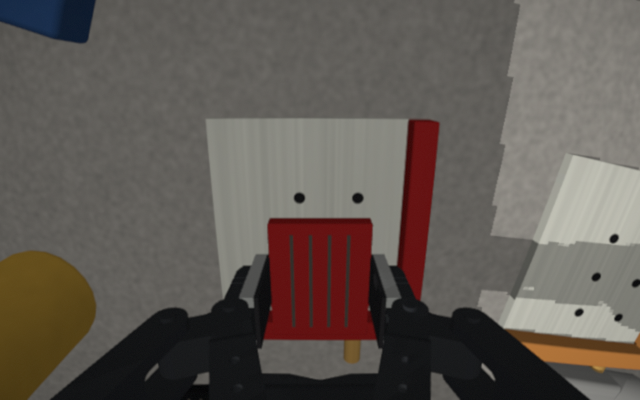

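```bash
python3 -m handwheel '{"dp":[[1.5,-1,14],[0,0,8],[0,0,3],[0,0,0]],"rotation":[[0,0,0],[0,0,0],[0,0,0],[0,0,0]]}'
python3 -m handwheel '{"dp":[[0,0,2],[0,0,0]],"rotation":[[0,0,0],[0,0,0]]}'
python3 -m handwheel '{"dp":[[0,0,1.5],[0,0,0]],"rotation":[[0,0,0],[0,0,0]]}'
```

```text
time_s: 18.9
eef_pos: [0.6055, -0.176, 0.0074]
orientation: [[-0.997, -0.074, -0.002], [-0.074, 0.997, 0.001], [0.002, 0.001, -1.0]]
ft_force: [0.6, -0.6, -0.2]
finger_gap: 0.504
time_s: 19.1
eef_pos: [0.6064, -0.1764, 0.0063]
orientation: [[-0.997, -0.074, 0.0], [-0.074, 0.997, -0.0], [-0.0, -0.0, -1.0]]
ft_force: [0.2, 0.1, -0.2]
finger_gap: 0.504
time_s: 19.3
eef_pos: [0.6063, -0.1764, 0.0048]
orientation: [[-0.997, -0.074, 0.0], [-0.074, 0.997, -0.0], [-0.0, -0.0, -1.0]]
ft_force: [-1.0, 0.1, 0.3]
finger_gap: 0.506
```

```bash
python3 -m handwheel '{"dp":[[0,0,1],[0,0,0]],"rotation":[[0,0,0],[0,0,0]]}'
python3 -m handwheel '{"dp":[[0,0,0.8],[0,0,0]],"rotation":[[0,0,0],[0,0,0]]}'
python3 -m handwheel '{"dp":[[0,0,0],[0,0,0],[0,0,0]],"rotation":[[0,0,0],[0,0,0],[0,0,0]]}' -0.16
python3 -m handwheel '{"dp":[[0,0,-10],[0,0,-30],[0,0,-40],[0,0,-40],[0,0,-20],[0,0,0]],"rotation":[[0,0,0],[0,0,0],[0,0,0],[0,0,0],[0,0,0],[0,0,0]]}'
python3 - <<'E'
from h import *
c,im=shot('wrist','w13'); np.savez('w13.npz',**c); shot('top','t13')
for k in blobs(red(im),300): print(k.reshape(-1,2).mean(0),np.round(rectw(c,k,.014),1))
E
```

```text
time_s: 19.5
eef_pos: [0.6064, -0.1764, 0.0047]
orientation: [[-0.997, -0.074, 0.0], [-0.074, 0.997, -0.0], [-0.0, -0.0, -1.0]]
ft_force: [-2.0, 0.5, 3.6]
finger_gap: 0.508
time_s: 19.7
eef_pos: [0.6064, -0.1764, 0.0046]
orientation: [[-0.997, -0.074, 0.0], [-0.074, 0.997, -0.0], [-0.0, -0.0, -1.0]]
ft_force: [-3.0, 0.4, 8.9]
finger_gap: 0.504
time_s: 20.0
eef_pos: [0.6065, -0.1764, 0.0031]
orientation: [[-0.997, -0.074, 0.0], [-0.074, 0.997, -0.0], [-0.0, -0.0, -1.0]]
ft_force: [0.2, 0.4, 2.0]
finger_gap: 0.58
time_s: 20.6
eef_pos: [0.6093, -0.1776, 0.148]
orientation: [[-0.997, -0.074, 0.008], [-0.074, 0.997, -0.003], [-0.008, -0.004, -1.0]]
ft_force: [0.1, -0.4, 0.7]
finger_gap: 0.579
[322.10572687 184.56828194] [ 606.7 -175.7   54.9   43.     4.3]
[352.25665399 202.52091255] [ 602.2 -175.   120.3  110.     4.1]
```

View pics/w13.png

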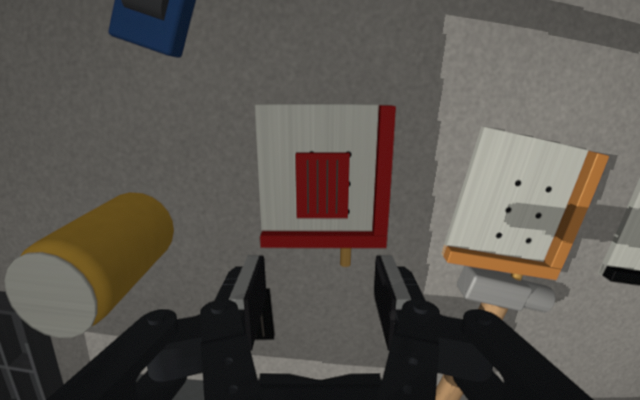

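View pics/t13.png

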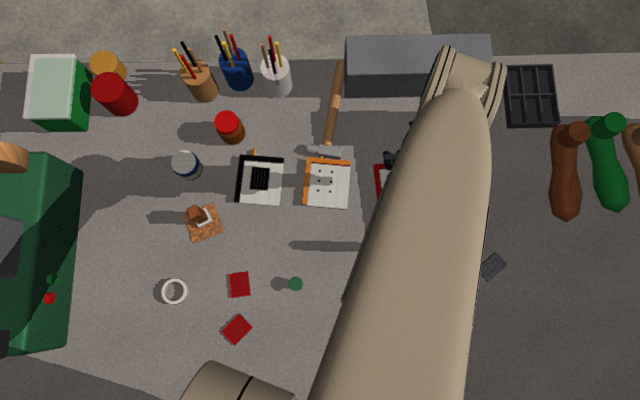

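```bash
python3 -m handwheel '{"dp":[[0,0,-20],[0,0,-20],[0,0,-10],[0,0,0]],"rotation":[[0,0,-8.4],[0,0,-8.4],[0,0,-8],[0,0,0]]}' -1
python3 - <<'E'
from h import *
plan(601,339,200,209)
E
```

```text
time_s: 21.1
eef_pos: [0.6062, -0.1763, 0.1926]
orientation: [[-0.874, -0.485, -0.0], [-0.485, 0.874, 0.0], [0.0, 0.0, -1.0]]
ft_force: [0.0, -0.1, -0.2]
finger_gap: 0.999
t 21.1 at [ 606.2 -176.3  192.6] yaw -151.0 gap 0.999 F [ 0.  -0.1 -0.2]| rotz 0.0 then dp [-245.3  453.2   -7.3] len 515
```

```bash
python3 -m handwheel '{"dp":[[-20,38,-1],[-20,38,-1],[-20,38,-1],[-20,38,-1],[-20,38,-1],[-20,38,-1],[-20,38,-1],[-20,38,0],[-20,38,0],[-20,38,0]],"rotation":[[0,0,0],[0,0,0],[0,0,0],[0,0,0],[0,0,0],[0,0,0],[0,0,0],[0,0,0],[0,0,0],[0,0,0]]}'
python3 -m handwheel '{"dp":[[-20,38,0],[-25,35,0],[0,0,0],[0,0,0]],"rotation":[[0,0,0],[0,0,0],[0,0,0],[0,0,0]]}'
python3 - <<'E'
from h import *
c,im=shot('wrist','w14'); np.savez('w14.npz',**c);plan(531.5,300.5,120,209)
E
```

```text
time_s: 22.1
eef_pos: [0.595, 0.2542, 0.1971]
orientation: [[-0.876, -0.482, -0.004], [-0.482, 0.876, -0.001], [0.004, 0.001, -1.0]]
ft_force: [0.6, -0.2, 0.3]
finger_gap: 0.999
time_s: 22.5
eef_pos: [0.5992, 0.3389, 0.1971]
orientation: [[-0.875, -0.485, -0.004], [-0.485, 0.875, -0.002], [0.005, -0.0, -1.0]]
ft_force: [-0.5, -0.9, 0.0]
finger_gap: 0.999
t 22.6 at [599.4 338.  197.6] yaw -151.0 gap 0.999 F [ 0.2 -0.1 -0. ]| rotz -0.0 then dp [77.2  0.2 77.9] len 110
```

View pics/w14.png

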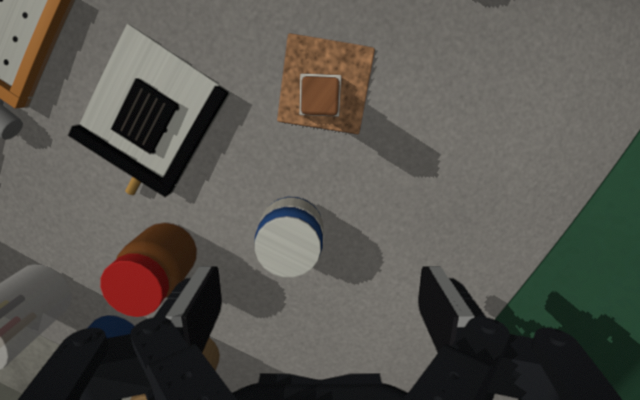

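Run:
```python
from h import *
c=dict(np.load('w14.npz')); im=cv2.imread('pics/w14.png')
crop(im,260,20,400,150,5,"w14c")
m=onz(c,[(289,34),(375,46),(359,133),(278,122)],.004)[:,:2]*1000
print("mat",m.mean(0),[np.degrees(np.arctan2(*(m[b]-m[a])[::-1])).round(1) for a,b in ((0,1),(1,2),(2,3),(3,0))])
h=onz(c,[(302,76),(338,76),(338,114),(302,114)],.094)[:,:2]*1000
f=onz(c,[(300,73),(341,74),(340,116),(299,115)],.018)[:,:2]*1000
for P in (h,f): print(P.mean(0),[np.round(np.linalg.norm(P[a]-P[a-1]),1) for a in range(4)],[np.degrees(np.arctan2(*(P[b]-P[a])[::-1])).round(1) for a,b in ((0,1),(1,2),(2,3),(3,0))])
```

```text
mat [521.96288229 302.71712255] [np.float64(111.7), np.float64(20.1), np.float64(-68.7), np.float64(-159.9)]
[531.94722885 302.44613348] [np.float64(25.2), np.float64(24.3), np.float64(25.2), np.float64(24.9)] [np.float64(119.0), np.float64(29.8), np.float64(-61.0), np.float64(-151.7)]
[532.05720268 302.72838902] [np.float64(36.4), np.float64(36.1), np.float64(36.4), np.float64(37.2)] [np.float64(117.7), np.float64(28.5), np.float64(-62.4), np.float64(-153.2)]
```

View pics/w14c.png

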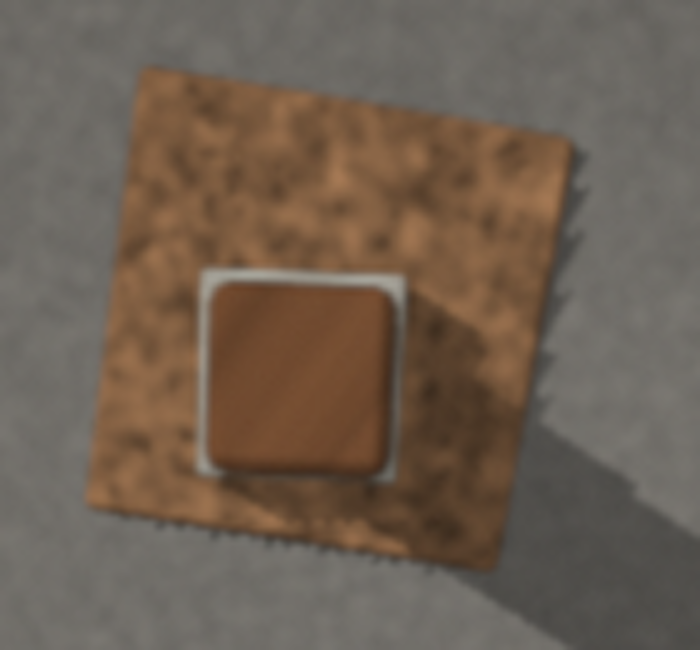

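```bash
python3 -m handwheel '{"dp":[[38,1,0],[38,0.6,0],[0,0,30],[0,0,30],[0,0,0],[0,0,0]],"rotation":[[0,0,0.7],[0,0,0],[0,0,0],[0,0,0],[0,0,0],[0,0,0]]}'
python3 - <<'E'
from h import *
plan(532,302.5,46,208.3)
E
```

```text
time_s: 23.15
eef_pos: [0.5325, 0.302, 0.1394]
orientation: [[-0.881, -0.472, -0.002], [-0.472, 0.881, -0.001], [0.003, 0.0, -1.0]]
ft_force: [0.2, 0.3, 0.9]
finger_gap: 0.999
t 23.1 at [532.5 302.  139.4] yaw -151.8 gap 0.999 F [0.2 0.3 0.9]| rotz -0.1 then dp [-0.   0.7 93.4] len 93
```

```bash
python3 -m handwheel '{"dp":[[0,0.5,30],[0,0,30],[0,0,25],[0,0,8],[0,0,0],[0,0,0]],"rotation":[[0,0,0],[0,0,0],[0,0,0],[0,0,0],[0,0,0],[0,0,0]]}'
python3 - <<'E'
from h import *
plan(532,302.5,46,208.3)
E
python3 -m handwheel '{"dp":[[0,0,0],[0,0,0],[0,0,0],[0,0,0],[0,0,0],[0,0,0]],"rotation":[[0,0,0],[0,0,0],[0,0,0],[0,0,0],[0,0,0],[0,0,0]]}' 1 60
python3 - <<'E'
from h import *
plan(532,302.5,46,208.3)
shot('wrist','w15')
E
```

```text
time_s: 23.75
eef_pos: [0.5346, 0.3045, 0.0489]
orientation: [[-0.88, -0.474, 0.003], [-0.474, 0.88, 0.001], [-0.003, -0.0, -1.0]]
ft_force: [-0.3, 0.0, 0.3]
finger_gap: 1.0
t 23.8 at [534.6 304.5  48.9] yaw -151.7 gap 1.000 F [-0.3  0.   0.3]| rotz 0.0 then dp [ 3.3 -0.5  2.9] len 4
time_s: 24.35
eef_pos: [0.5332, 0.3041, 0.0475]
orientation: [[-0.88, -0.475, 0.001], [-0.475, 0.88, 0.0], [-0.001, -0.0, -1.0]]
ft_force: [-0.7, -0.1, 3.8]
finger_gap: 0.297
t 24.4 at [533.2 304.1  47.5] yaw -151.7 gap 0.297 F [-0.7 -0.1  3.8]| rotz 0.0 then dp [ 1.8 -0.8  1.5] len 3
```

View pics/w15.png

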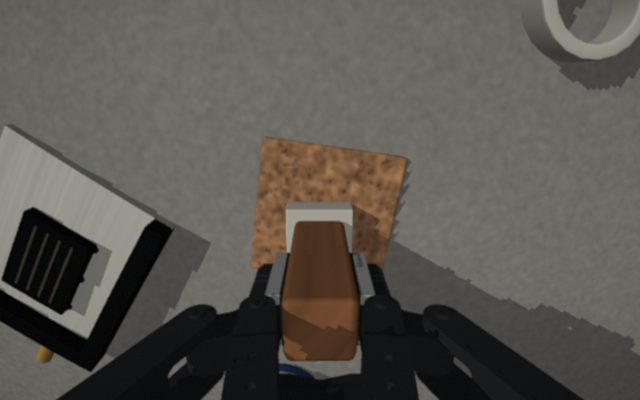

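```bash
cat >> h.py <<'E'
def edge(im,p,q,half=5):
    g=cv2.GaussianBlur(cv2.cvtColor(im,cv2.COLOR_BGR2GRAY),(0,0),1).astype(np.float32)
    p=np.array(p,float);q=np.array(q,float);t=(q-p)/np.linalg.norm(q-p);nn=np.array([-t[1],t[0]])
    out=[]
    for s in np.linspace(.1,.9,40):
        b=p+(q-p)*s; o=np.arange(-half,half+.1,.25); P=(b+o[:,None]*nn).astype(np.float32)
        v=cv2.remap(g,P[:,0].reshape(1,-1),P[:,1].reshape(1,-1),cv2.INTER_LINEAR).ravel()
        out.append(P[np.abs(np.gradient(v)).argmax()])
    return np.array(out)
def line(c,P,z):
    W=onz(c,P,z)[:,:2]*1000
    vx,vy,x,y=cv2.fitLine(W.astype(np.float32),cv2.DIST_HUBER,0,.01,.01).ravel()
    return np.array([x,y]),np.array([vx,vy])
def isect(a,b):
    s=np.linalg.solve(np.c_[a[1],-b[1]],b[0]-a[0]);return a[0]+a[1]*s[0]
def ang(l): return np.degrees(np.arctan2(l[1][1],l[1][0]))
def rot(d): r=np.radians(d);return np.array([[np.cos(r),-np.sin(r)],[np.sin(r),np.cos(r)]])
PL={"black":(np.array([624.2,166.4]),-5.7),"red":(np.array([601.7,-175.6]),4.2)}
def toplate(n,xy): return rot(-PL[n][1])@(np.array(xy)-PL[n][0])
def fromplate(n,xy): return PL[n][0]+rot(PL[n][1])@np.array(xy)
E
python3 - <<'E'
from h import *
c=dict(np.load('w14.npz')); im=cv2.imread('pics/w14.png')
A=line(c,edge(im,(130,24),(77,122)),.006);B=line(c,edge(im,(130,24),(220,85)),.006)
k=isect(A,B);print(ang(A),ang(B),k)
y=-5.7;print("centre",k+rot(y)@[60,55])
b=[k for k in blobs(im.max(2)<40,300) if k.reshape(-1,2).mean(0)[0]<240]
for k in b: print(k.reshape(-1,2).mean(0),np.round(rectw(c,k,.014),1),np.round(rectw(c,k,.018),1))
E
python3 -m handwheel '{"dp":[[0,0,-5],[0,0,-15],[0,0,-20],[0,0,-20],[0,0,0],[0,0,0],[0,0,0],[0,0,0],[0,0,0]],"rotation":[[0,0,0],[0,0,0],[0,0,0],[0,0,0],[0,0,8.5],[0,0,8.5],[0,0,8.5],[0,0,8.4],[0,0,0]]}'
python3 - <<'E'
from h import *
plan(*fromplate("black",(3,-62)),100,174.3)
E
```

```text
-5.565552 84.51212 [559.97076 117.65072]
centre [625.13668459 166.41959005]
[156.74937965 145.87593052] [625.1 167.2 122.3 113.   -5.7] [623.9 168.8 120.8 111.6  -5.7]
[144.73626374 116.07692308] [627.5 168.   55.6  45.9  -5.4] [626.3 169.6  54.9  45.3  -5.4]
time_s: 25.3
eef_pos: [0.5329, 0.304, 0.1076]
orientation: [[-0.995, 0.097, 0.0], [0.097, 0.995, 0.0], [-0.0, 0.0, -1.0]]
ft_force: [0.1, 0.1, -0.5]
finger_gap: 0.302
t 25.3 at [532.9 304.  107.6] yaw 174.4 gap 0.302 F [ 0.1  0.1 -0.5]| rotz 0.1 then dp [-107.5 -189.9    7.6] len 218
```

```bash
sed -i 's/624.2,166.4\]),-5.7/624.7,166.5]),-5.6/' h.py
python3 - <<'E'
from h import *
p=fromplate("black",(4.4,-52));print(p)
plan(*p,100,174.4)
E
```

```text
[624.00468977 114.31881044]
t 25.3 at [532.9 304.  107.6] yaw 174.4 gap 0.302 F [ 0.1  0.1 -0.5]| rotz 0.0 then dp [-109.1 -179.9    7.6] len 211
```

```bash
python3 -m handwheel '{"dp":[[-18,-36,0],[-22,-36,0],[-23,-36,0],[-23,-36,0],[-23,-36,0],[0,0,20],[0,0,0],[0,0,0]],"rotation":[[0,0,0],[0,0,0],[0,0,0],[0,0,0],[0,0,0],[0,0,0],[0,0,0],[0,0,0]]}'
python3 - <<'E'
from h import *
plan(*fromplate("black",(4.4,-52)),51.3,174.4)
c,im=shot('wrist','w16');np.savez('w16.npz',**c)
E
```

```text
time_s: 26.1
eef_pos: [0.6229, 0.1144, 0.0866]
orientation: [[-0.995, 0.095, -0.002], [0.095, 0.995, 0.0], [0.002, -0.0, -1.0]]
ft_force: [-0.3, 0.4, -2.7]
finger_gap: 0.297
t 26.1 at [622.9 114.4  86.6] yaw 174.5 gap 0.297 F [-0.3  0.4 -2.7]| rotz 0.1 then dp [-1.2  0.  35.3] len 35
```

View pics/w16.png

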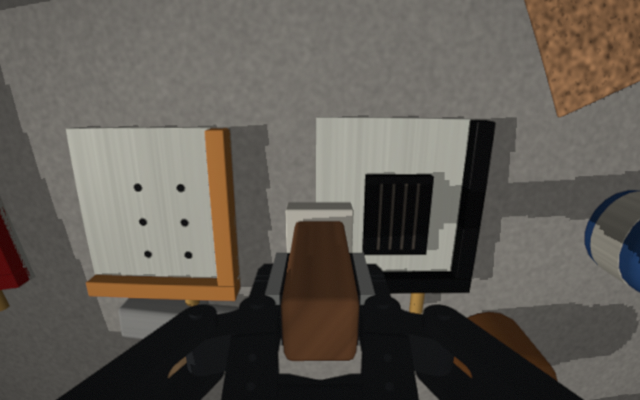

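```bash
cat >> h.py <<'E'
def blankpose(c,k,z,n):
    w=rectw(c,k,z); return np.round(toplate(n,w[:2]),1),np.round(w[2:4],1),round(w[4]-PL[n][1],2)
E
python3 - <<'E'
from h import *
c=dict(np.load('w16.npz'));im=cv2.imread('pics/w16.png')
for k in blobs(im.max(2)<50,500):
    u=k.reshape(-1,2).mean(0)
    if 340<u[0]<450: print(u,blankpose(c,k,.014,"black"))
A=line(c,edge(im,(317,122),(319,200)),.006);B=line(c,edge(im,(320,118),(465,119)),.006)
print(ang(A),ang(B),isect(A,B)+rot(-5.6)@[60,55])
E
python3 -m handwheel '{"dp":[[-1,0,15],[0,0,14],[0,0,5],[0,0,0],[0,0,0]],"rotation":[[0,0,0],[0,0,0],[0,0,0],[0,0,0],[0,0,0]]}'
python3 -c "
from h import *
plan(*fromplate('black',(4.4,-52)),51.3,174.4)"
```

```text
[396.60638298 213.37943262] (array([ 2.6, -0.6]), array([55.9, 43.8]), 0.25)
[351.32227032 318.75853776] (array([ 58.3, -51.8]), array([465.1, 236.4]), 90.07)
-5.641382 84.3313 [624.63618444 167.05553716]
time_s: 26.65
eef_pos: [0.6247, 0.1144, 0.0526]
orientation: [[-0.995, 0.097, -0.001], [0.097, 0.995, -0.0], [0.001, -0.0, -1.0]]
ft_force: [0.4, 0.5, -2.9]
finger_gap: 0.298
t 26.6 at [624.7 114.4  52.6] yaw 174.5 gap 0.298 F [ 0.4  0.5 -2.9]| rotz 0.1 then dp [ 0.7 -0.1  1.3] len 2
```

```bash
python3 -m handwheel '{"dp":[[0.5,3,1],[0,4,0],[0,3,0],[0,2,0],[0,3,0],[0,3,0],[0,3,0],[0,3,0],[0,0,0]],"rotation":[[0,0,0],[0,0,0],[0,0,0],[0,0,0],[0,0,0],[0,0,0],[0,0,0],[0,0,0],[0,0,0]]}'
python3 -c "
from h import *
s=telemetry.read_state();print(toplate('black',s['eef_pos'][:2]*1000))
plan(*fromplate('black',(4.4,-19)),51.3,174.4);shot('wrist','w17')"
```

```text
time_s: 27.55
eef_pos: [0.6269, 0.1386, 0.052]
orientation: [[-0.995, 0.097, 0.0], [0.097, 0.995, 0.0], [-0.0, 0.0, -1.0]]
ft_force: [0.5, -1.2, -1.8]
finger_gap: 0.296
[  4.87417137 -27.55202137]
t 27.6 at [626.9 138.6  52. ] yaw 174.5 gap 0.296 F [ 0.5 -1.2 -1.8]| rotz 0.1 then dp [0.5 8.6 0.7] len 9
```

View pics/w17.png

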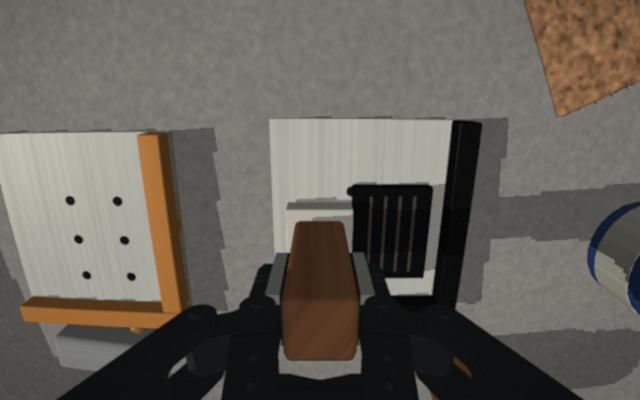

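```bash
python3 -m handwheel '{"dp":[[0,2,0],[0,2,0],[0,2,0],[0,1,0],[0,0,0]],"rotation":[[0,0,0],[0,0,0],[0,0,0],[0,0,0],[0,0,0]]}'
for i in 1 2; do python3 -m handwheel '{"dp":[[0,0.5,0],[0,0.5,0],[0,0,0]],"rotation":[[0,0,0],[0,0,0],[0,0,0]]}';done
python3 -c "
from h import *
s=telemetry.read_state();print(toplate('black',s['eef_pos'][:2]*1000))"
```

```text
time_s: 28.1
eef_pos: [0.6275, 0.1453, 0.052]
orientation: [[-0.995, 0.097, 0.0], [0.097, 0.995, 0.0], [-0.0, 0.0, -1.0]]
ft_force: [0.5, -0.2, -1.5]
finger_gap: 0.299
time_s: 28.4
eef_pos: [0.6276, 0.1461, 0.052]
orientation: [[-0.995, 0.097, -0.0], [0.097, 0.995, 0.0], [0.0, 0.0, -1.0]]
ft_force: [0.1, -0.9, -2.7]
finger_gap: 0.295
time_s: 28.7
eef_pos: [0.6277, 0.1471, 0.052]
orientation: [[-0.995, 0.097, 0.0], [0.097, 0.995, 0.0], [-0.0, 0.0, -1.0]]
ft_force: [-1.4, -0.3, -2.6]
finger_gap: 0.293
[  4.8821839  -18.97569191]
```

```bash
for i in 1 2 ; do python3 -m handwheel '{"dp":[[0,0.5,0],[0,0,0]],"rotation":[[0,0,0],[0,0,0]]}' | grep -v orient;done
python3 -c "
from h import *
s=telemetry.read_state();print(toplate('black',s['eef_pos'][:2]*1000));shot('wrist','w18')"
```

```text
time_s: 28.9
eef_pos: [0.6278, 0.1476, 0.052]
ft_force: [0.1, -0.6, -1.6]
finger_gap: 0.294
time_s: 29.1
eef_pos: [0.6278, 0.1478, 0.052]
ft_force: [1.3, -1.0, -1.5]
finger_gap: 0.302
[  4.89249114 -18.28117878]
```

View pics/w18.png

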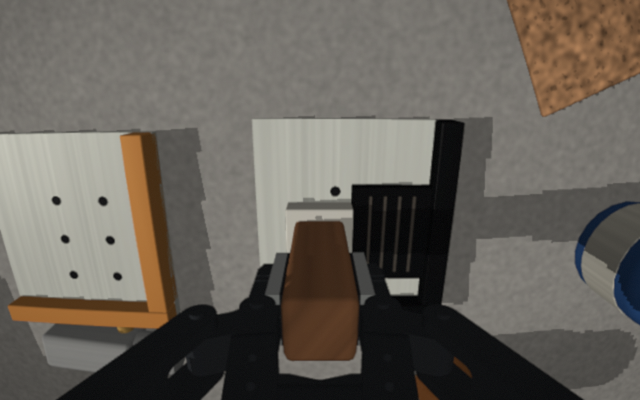

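```bash
for i in 1 2 3; do python3 -m handwheel '{"dp":[[0,0.5,0],[0,0,0]],"rotation":[[0,0,0],[0,0,0]]}' | grep -v orient;done
python3 -c "
from h import *
s=telemetry.read_state();print(toplate('black',s['eef_pos'][:2]*1000))"
```

```text
time_s: 29.35
eef_pos: [0.6278, 0.1479, 0.052]
ft_force: [-1.4, -3.2, -0.0]
finger_gap: 0.299
time_s: 29.55
eef_pos: [0.6278, 0.148, 0.0521]
ft_force: [-0.1, -5.7, 0.1]
finger_gap: 0.297
time_s: 29.75
eef_pos: [0.6278, 0.1481, 0.0521]
ft_force: [-0.9, -6.0, 0.2]
finger_gap: 0.299
[  4.85711385 -18.01818842]
```

```bash
python3 -m handwheel '{"dp":[[0,-3,0],[0,-3,0],[0,0,-15],[0,0,-10],[20,0,0],[20,15,0],[19,15,0],[0,14,0],[0,0,0],[0,0,0]],"rotation":[[0,0,0],[0,0,0],[0,0,0],[0,0,0],[0,0,0],[0,0,0],[0,0,0],[0,0,0],[0,0,0],[0,0,0]]}'
python3 -c "
from h import *
s=telemetry.read_state();print(toplate('black',s['eef_pos'][:2]*1000))
plan(*fromplate('black',(-54,20)),51.5,174.4);c,im=shot('wrist','w19')"
```

```text
time_s: 30.75
eef_pos: [0.5746, 0.1935, 0.078]
orientation: [[-0.995, 0.096, 0.003], [0.096, 0.995, 0.0], [-0.003, 0.0, -1.0]]
ft_force: [0.0, -0.3, -1.7]
finger_gap: 0.296
[-52.52806467  21.98550268]
t 30.8 at [574.6 193.5  78. ] yaw 174.5 gap 0.296 F [ 0.  -0.3 -1.7]| rotz 0.1 then dp [ 1.5 -2.  26.5] len 27
```

View pics/w19.png

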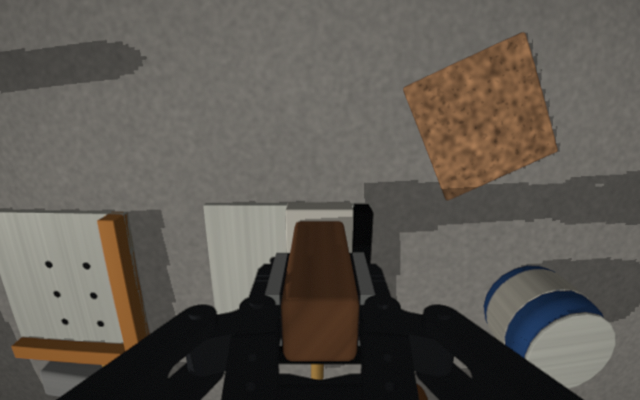

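```bash
python3 -m handwheel '{"dp":[[1,-3,15],[0,0,10],[0,0,1.5],[0,0,0],[0,0,0]],"rotation":[[0,0,0],[0,0,0],[0,0,0],[0,0,0],[0,0,0]]}'
python3 -m handwheel '{"dp":[[-3,0,0],[-3,0,0],[-3,0,0],[-2,0,0],[-2,0,0],[-2,0,0],[-2,0,0],[-2,0,0],[-2,0,0],[0,0,0]],"rotation":[[0,0,0],[0,0,0],[0,0,0],[0,0,0],[0,0,0],[0,0,0],[0,0,0],[0,0,0],[0,0,0],[0,0,0]]}'
python3 -c "
from h import *
s=telemetry.read_state();print(toplate('black',s['eef_pos'][:2]*1000))
"
```

```text
time_s: 31.3
eef_pos: [0.5718, 0.1901, 0.0506]
orientation: [[-0.995, 0.097, -0.0], [0.097, 0.995, 0.0], [0.0, 0.0, -1.0]]
ft_force: [-0.3, -1.0, -1.5]
finger_gap: 0.296
time_s: 32.3
eef_pos: [0.5929, 0.1882, 0.0505]
orientation: [[-0.995, 0.097, 0.0], [0.097, 0.995, 0.0], [-0.0, 0.0, -1.0]]
ft_force: [0.4, -0.1, -1.9]
finger_gap: 0.298
[-33.72140609  18.46074235]
```

```bash
python3 -m handwheel '{"dp":[[-2,0,0],[-2,0,0],[-1,0,0],[-1,0,0],[-1,0,0],[0,0,0]],"rotation":[[0,0,0],[0,0,0],[0,0,0],[0,0,0],[0,0,0],[0,0,0]]}'
for i in 1 2 3; do python3 -m handwheel '{"dp":[[-0.5,0,0],[-0.5,0,0],[0,0,0]],"rotation":[[0,0,0],[0,0,0],[0,0,0]]}' | grep -v orient;done
python3 -c "
from h import *
s=telemetry.read_state();print(toplate('black',s['eef_pos'][:2]*1000))
"
```

```text
time_s: 32.9
eef_pos: [0.5997, 0.1875, 0.0505]
orientation: [[-0.995, 0.097, 0.0], [0.097, 0.995, 0.0], [-0.0, 0.0, -1.0]]
ft_force: [0.1, 0.2, -1.9]
finger_gap: 0.298
time_s: 33.2
eef_pos: [0.6005, 0.1874, 0.0505]
ft_force: [0.2, -0.3, -1.8]
finger_gap: 0.299
time_s: 33.5
eef_pos: [0.6016, 0.1873, 0.0505]
ft_force: [-0.5, -0.1, -1.8]
finger_gap: 0.295
time_s: 33.8
eef_pos: [0.6023, 0.1872, 0.0505]
ft_force: [-0.2, 0.5, -2.3]
finger_gap: 0.296
[-24.34834426  18.45256915]
```

```bash
for i in 1 2 3; do python3 -m handwheel '{"dp":[[-0.5,0,0],[-0.5,0,0],[0,0,0]],"rotation":[[0,0,0],[0,0,0],[0,0,0]]}' | grep -v orient;done
python3 -c "
from h import *
s=telemetry.read_state();print(toplate('black',s['eef_pos'][:2]*1000));shot('wrist','w20')
"
```

```text
time_s: 34.1
eef_pos: [0.6024, 0.1871, 0.0502]
ft_force: [-3.5, 0.1, 0.4]
finger_gap: 0.299
time_s: 34.4
eef_pos: [0.6026, 0.1871, 0.05]
ft_force: [-6.0, -0.1, 0.6]
finger_gap: 0.298
time_s: 34.7
eef_pos: [0.6027, 0.1871, 0.0498]
ft_force: [-6.3, 1.8, 2.1]
finger_gap: 0.294
[-23.88404439  18.33134794]
```

View pics/w20.png

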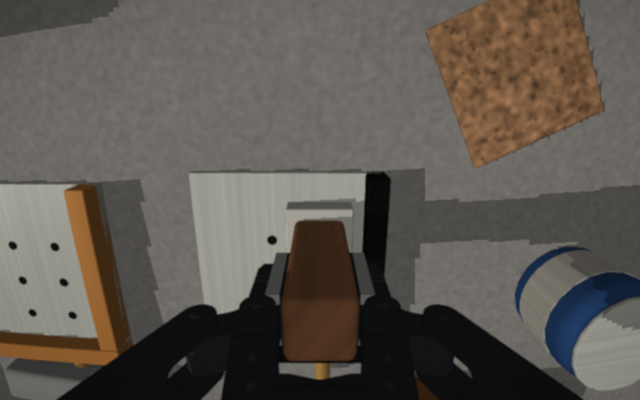

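```bash
python3 -m handwheel '{"dp":[[4,0,0],[4,0,0],[0,0,-15],[0,0,-12],[0,-22,0],[-17,-22,0],[-18,0,0],[-18,0,0],[0,0,0],[0,0,0]],"rotation":[[0,0,0],[0,0,0],[0,0,0],[0,0,0],[0,0,0],[0,0,0],[0,0,0],[0,0,0],[0,0,0],[0,0,0]]}'
python3 -c "
from h import *
s=telemetry.read_state();print(toplate('black',s['eef_pos'][:2]*1000))
plan(*fromplate('black',(21.8,-26)),51.5,174.4);c,im=shot('wrist','w21')"
```

```text
time_s: 35.75
eef_pos: [0.6469, 0.1387, 0.0788]
orientation: [[-0.995, 0.097, 0.002], [0.097, 0.995, 0.0], [-0.002, 0.0, -1.0]]
ft_force: [0.0, 0.6, -1.9]
finger_gap: 0.297
[ 24.81014125 -25.49333195]
t 35.8 at [646.9 138.7  78.8] yaw 174.4 gap 0.297 F [ 0.   0.6 -1.9]| rotz 0.0 then dp [ 3.1 -0.5 27.3] len 27
```

View pics/w21.png

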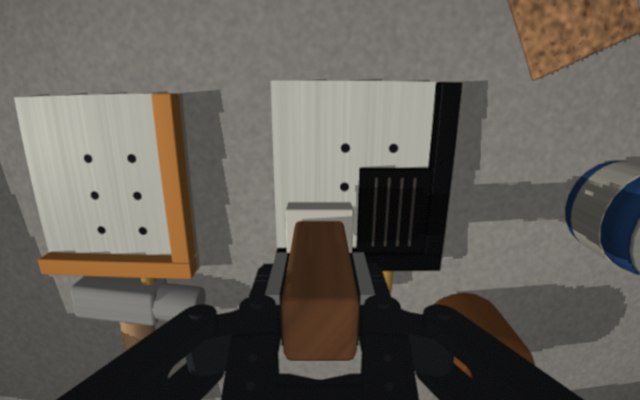

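```bash
python3 -m handwheel '{"dp":[[3,-1,15],[0,0,10],[0,0,1.5],[0,0,0],[0,2,0],[0,2,0],[0,1,0],[0,1,0],[0,1,0],[0,0,0]],"rotation":[[0,0,0],[0,0,0],[0,0,0],[0,0,0],[0,0,0],[0,0,0],[0,0,0],[0,0,0],[0,0,0],[0,0,0]]}' 
for i in 1 2 3; do python3 -m handwheel '{"dp":[[0,0.5,0],[0,0.5,0],[0,0,0]],"rotation":[[0,0,0],[0,0,0],[0,0,0]]}' | grep -v orient;done
python3 -c "
from h import *
s=telemetry.read_state();print(toplate('black',s['eef_pos'][:2]*1000))
"
```

```text
time_s: 36.8
eef_pos: [0.6436, 0.1452, 0.0511]
orientation: [[-0.995, 0.097, 0.0], [0.097, 0.995, 0.0], [-0.0, 0.0, -1.0]]
ft_force: [0.5, 0.8, -2.0]
finger_gap: 0.295
time_s: 37.1
eef_pos: [0.6437, 0.146, 0.051]
ft_force: [0.1, 0.0, -1.3]
finger_gap: 0.297
time_s: 37.4
eef_pos: [0.6437, 0.1463, 0.051]
ft_force: [-0.7, -2.9, -0.8]
finger_gap: 0.293
time_s: 37.7
eef_pos: [0.6437, 0.1465, 0.0511]
ft_force: [-0.8, -6.1, -0.3]
finger_gap: 0.296
[ 20.88377371 -18.09743947]
```

```bash
python3 -m handwheel '{"dp":[[0,-4,0],[0,-4,0],[0,0,-20],[0,0,-30],[0,0,-10],[0,0,0],[0,0,0]],"rotation":[[0,0,0],[0,0,0],[0,0,0],[0,0,0],[0,0,0],[0,0,-5],[0,0,-4.8]]}' 
python3 -c "
from h import *
c,im=shot('wrist','w22')
np.savez('w22.npz',**c)
plan(*fromplate('red',(6.8,-52)),110,184.2)
"
```

```text
time_s: 38.4
eef_pos: [0.6436, 0.1405, 0.1115]
orientation: [[-0.997, -0.077, 0.002], [-0.077, 0.997, 0.001], [-0.002, 0.001, -1.0]]
ft_force: [0.1, -0.8, -2.0]
finger_gap: 0.298
t 38.5 at [643.2 140.5 111. ] yaw -175.4 gap 0.293 F [-0.3  0.3 -1.7]| rotz 0.4 then dp [  57.7 -364.2    0.6] len 369
```

View pics/w22.png

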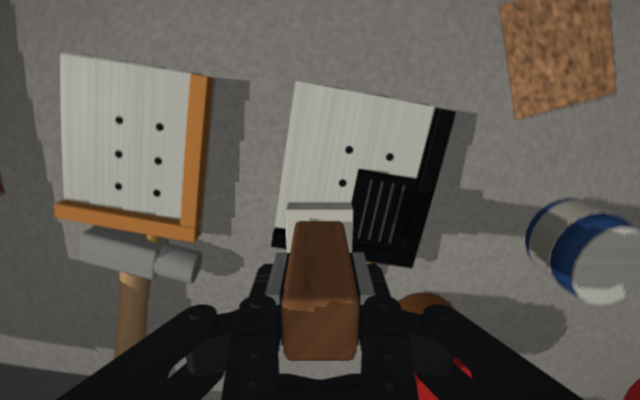

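```bash
python3 -m handwheel '{"dp":[[6,-36,0],[6,-36,0],[6,-36,0],[6,-36,0],[6,-36,0],[6,-36,0],[6,-36,0],[6,-36,0],[6,-36,0],[4,-36,0]],"rotation":[[0,0,0.4],[0,0,0],[0,0,0],[0,0,0],[0,0,0],[0,0,0],[0,0,0],[0,0,0],[0,0,0],[0,0,0]]}' 
python3 -m handwheel '{"dp":[[0,0,10],[0,0,10],[0,0,0],[0,0,0]],"rotation":[[0,0,0],[0,0,0],[0,0,0],[0,0,0]]}' 
python3 -c "
from h import *
c,im=shot('wrist','w23')
np.savez('w23.npz',**c)
plan(*fromplate('red',(6.8,-52)),51,184.2)
for k in blobs(red(im),300): print(k.reshape(-1,2).mean(0),blankpose(c,k,.014,'red'))
"
```

```text
time_s: 39.45
eef_pos: [0.609, -0.2241, 0.1105]
orientation: [[-0.998, -0.065, -0.0], [-0.065, 0.998, 0.001], [-0.0, 0.001, -1.0]]
ft_force: [0.7, -0.5, -2.1]
finger_gap: 0.298
time_s: 39.85
eef_pos: [0.6088, -0.2214, 0.0899]
orientation: [[-0.998, -0.068, -0.002], [-0.068, 0.998, 0.001], [0.002, 0.002, -1.0]]
ft_force: [-0.0, 1.0, -1.8]
finger_gap: 0.3
t 39.9 at [ 609.4 -221.6   90.6] yaw -176.1 gap 0.295 F [ 0.6 -0.4 -1.4]| rotz -0.3 then dp [-2.6 -5.6 39.6] len 40
[385.64981949 213.37906137] (array([ 5.1, -1.3]), array([56.2, 43.3]), -0.04)
[447.4922179  216.96498054] (array([ 1. , 27.6]), array([122.4,  58. ]), -0.15)
```

View pics/w23.png

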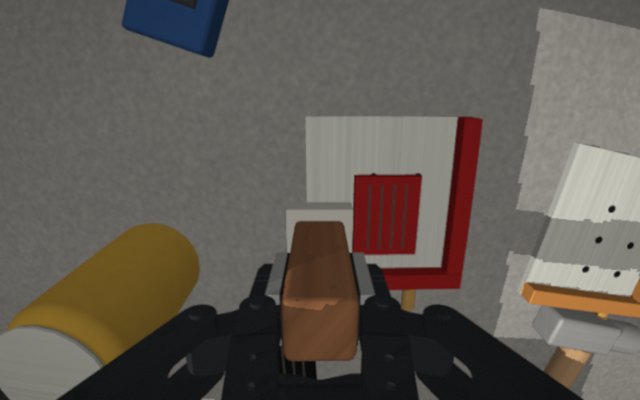

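```bash
python3 -m handwheel '{"dp":[[-2.6,-5.6,0],[0,0,15],[0,0,15],[0,0,8],[0,0,0],[0,0,0]],"rotation":[[0,0,-0.3],[0,0,0],[0,0,0],[0,0,0],[0,0,0],[0,0,0]]}' 
python3 -c "
from h import *
s=telemetry.read_state();print(toplate('red',s['eef_pos'][:2]*1000))
plan(*fromplate('red',(6.8,-52)),51,184.2)"
```

```text
time_s: 40.5
eef_pos: [0.612, -0.2282, 0.0522]
orientation: [[-0.997, -0.072, -0.001], [-0.072, 0.997, 0.001], [0.001, 0.001, -1.0]]
ft_force: [0.0, 0.2, -1.5]
finger_gap: 0.297
[  6.37419685 -53.19555089]
t 40.5 at [ 612.  -228.2   52.2] yaw -175.9 gap 0.297 F [ 0.   0.2 -1.5]| rotz -0.1 then dp [-0.4  1.2  1.2] len 2
```

```bash
python3 -m handwheel '{"dp":[[0,3,1],[0,4,0],[0,3,0],[0,2,0],[0,2,0],[0,3,0],[0,3,0],[0,3,0],[0,3,0],[0,0,0]],"rotation":[[0,0,-0.1],[0,0,0],[0,0,0],[0,0,0],[0,0,0],[0,0,0],[0,0,0],[0,0,0],[0,0,0],[0,0,0]]}'
python3 -m handwheel '{"dp":[[0,2,0],[0,2,0],[0,1,0],[0,1,0],[0,0,0]],"rotation":[[0,0,0],[0,0,0],[0,0,0],[0,0,0],[0,0,0]]}'
python3 -c "
from h import *
s=telemetry.read_state();print(toplate('red',s['eef_pos'][:2]*1000))
shot('wrist','w24')"
```

```text
time_s: 41.5
eef_pos: [0.6104, -0.202, 0.052]
orientation: [[-0.997, -0.074, -0.0], [-0.074, 0.997, 0.0], [0.0, 0.0, -1.0]]
ft_force: [-0.4, -0.7, -1.7]
finger_gap: 0.297
time_s: 42.0
eef_pos: [0.6101, -0.1964, 0.052]
orientation: [[-0.997, -0.074, -0.0], [-0.074, 0.997, 0.0], [0.0, 0.0, -1.0]]
ft_force: [-0.1, -0.2, -2.7]
finger_gap: 0.294
[  6.82381256 -21.38010964]
```

View pics/w24.png

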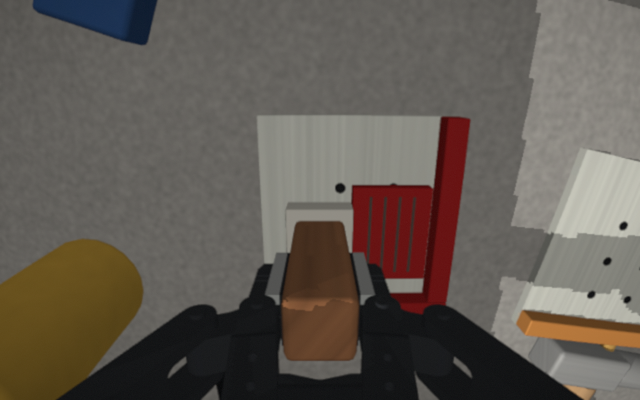

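```bash
for i in 1 2 3 4; do python3 -m handwheel '{"dp":[[0,0.5,0],[0,0.5,0],[0,0,0]],"rotation":[[0,0,0],[0,0,0],[0,0,0]]}' | grep -v orient;done
python3 -c "
from h import *
s=telemetry.read_state();print(toplate('red',s['eef_pos'][:2]*1000))"
```

```text
time_s: 42.35
eef_pos: [0.6101, -0.1955, 0.052]
ft_force: [0.5, -0.4, -1.0]
finger_gap: 0.295
time_s: 42.65
eef_pos: [0.61, -0.1945, 0.052]
ft_force: [0.9, 0.4, -1.9]
finger_gap: 0.295
time_s: 42.95
eef_pos: [0.6099, -0.1936, 0.052]
ft_force: [-0.2, 0.7, -2.0]
finger_gap: 0.3
time_s: 43.25
eef_pos: [0.61, -0.1935, 0.0522]
ft_force: [-0.5, -4.7, -1.4]
finger_gap: 0.297
[  6.92170275 -18.4442641 ]
```

```bash
python3 -m handwheel '{"dp":[[0,-3,0],[0,-3,0],[0,0,-15],[0,0,-10],[20,0,0],[20,15,0],[18,15,0],[0,13,0],[0,0,0],[0,0,0]],"rotation":[[0,0,0],[0,0,0],[0,0,0],[0,0,0],[0,0,0],[0,0,0],[0,0,0],[0,0,0],[0,0,0],[0,0,0]]}'
python3 -c "
from h import *
s=telemetry.read_state();print(toplate('red',s['eef_pos'][:2]*1000))
plan(*fromplate('red',(-51,19.5)),51,184.2);c,im=shot('wrist','w25')"
```

```text
time_s: 44.25
eef_pos: [0.551, -0.1603, 0.0781]
orientation: [[-0.997, -0.075, 0.003], [-0.075, 0.997, -0.001], [-0.003, -0.002, -1.0]]
ft_force: [0.2, -1.2, -1.4]
finger_gap: 0.297
[-49.40125238  19.00436937]
t 44.2 at [ 551.  -160.3   78.1] yaw -175.7 gap 0.297 F [ 0.2 -1.2 -1.4]| rotz 0.1 then dp [ 1.7  0.5 27.1] len 27
```

View pics/w25.png

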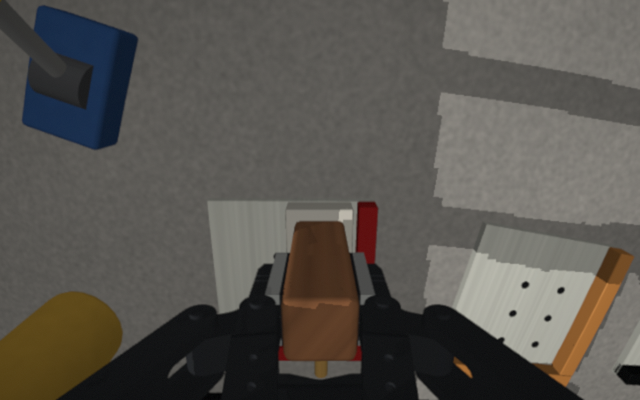

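```bash
python3 -m handwheel '{"dp":[[1,0,15],[0,0,10],[0,0,2],[0,0,0],[0,0,0]],"rotation":[[0,0,0],[0,0,0],[0,0,0],[0,0,0],[0,0,0]]}'
python3 -m handwheel '{"dp":[[-3,0,0],[-3,0,0],[-3,0,0],[-2,0,0],[-2,0,0],[-2,0,0],[-2,0,0],[-2,0,0],[-2,0,0],[0,0,0]],"rotation":[[0,0,0],[0,0,0],[0,0,0],[0,0,0],[0,0,0],[0,0,0],[0,0,0],[0,0,0],[0,0,0],[0,0,0]]}'
python3 -c "
from h import *
s=telemetry.read_state();print(toplate('red',s['eef_pos'][:2]*1000))
"
```

```text
time_s: 44.8
eef_pos: [0.5486, -0.1602, 0.05]
orientation: [[-0.997, -0.074, 0.0], [-0.074, 0.997, -0.0], [-0.0, -0.0, -1.0]]
ft_force: [-0.7, -0.2, -1.7]
finger_gap: 0.297
time_s: 45.8
eef_pos: [0.5696, -0.1585, 0.0501]
orientation: [[-0.997, -0.074, 0.0], [-0.074, 0.997, -0.0], [-0.0, -0.0, -1.0]]
ft_force: [-0.2, 0.7, -1.1]
finger_gap: 0.296
[-30.74581054  19.40911322]
```

```bash
python3 -m handwheel '{"dp":[[-1.5,0,0],[-1.5,0,0],[-1,0,0],[-1,0,0],[0,0,0]],"rotation":[[0,0,0],[0,0,0],[0,0,0],[0,0,0],[0,0,0]]}'
for i in 1 2 3; do python3 -m handwheel '{"dp":[[-0.5,0,0],[-0.5,0,0],[0,0,0]],"rotation":[[0,0,0],[0,0,0],[0,0,0]]}' | grep -v orient;done
python3 -c "
from h import *
s=telemetry.read_state();print(toplate('red',s['eef_pos'][:2]*1000))
"
```

```text
time_s: 46.3
eef_pos: [0.5744, -0.1581, 0.0501]
orientation: [[-0.997, -0.074, 0.0], [-0.074, 0.997, -0.0], [-0.0, -0.0, -1.0]]
ft_force: [-0.4, -1.0, -1.8]
finger_gap: 0.297
time_s: 46.6
eef_pos: [0.5753, -0.158, 0.05]
ft_force: [0.0, 0.1, -1.1]
finger_gap: 0.297
time_s: 46.9
eef_pos: [0.5761, -0.1579, 0.05]
ft_force: [-0.3, -0.0, -2.6]
finger_gap: 0.298
time_s: 47.2
eef_pos: [0.5762, -0.1579, 0.0498]
ft_force: [-3.2, 0.1, -0.5]
finger_gap: 0.3
[-24.09114038  19.55976317]
```

Contact came at the expected x. I'll do one more small push, then back off and re-press in y.

```bash
python3 -m handwheel '{"dp":[[-0.5,0,0],[-0.5,0,0],[0,0,0]],"rotation":[[0,0,0],[0,0,0],[0,0,0]]}' | grep -v orient
python3 -m handwheel '{"dp":[[4,0,0],[4,0,0],[0,0,-15],[0,0,-12],[0,-22,0],[-14,-23,0],[-18,0,0],[-18,0,0],[0,0,0],[0,0,0]],"rotation":[[0,0,0],[0,0,0],[0,0,0],[0,0,0],[0,0,0],[0,0,0],[0,0,0],[0,0,0],[0,0,0],[0,0,0]]}'
python3 -c "
from h import *
s=telemetry.read_state();print(toplate('red',s['eef_pos'][:2]*1000))
plan(*fromplate('red',(21.5,-26)),51,184.2);c,im=shot('wrist','w26')"
```

```text
time_s: 47.5
eef_pos: [0.5764, -0.1578, 0.0496]
ft_force: [-5.4, -0.6, 2.1]
finger_gap: 0.293
time_s: 48.5
eef_pos: [0.6241, -0.1997, 0.0782]
orientation: [[-0.997, -0.074, 0.001], [-0.074, 0.997, -0.001], [-0.001, -0.001, -1.0]]
ft_force: [0.3, -1.1, -1.6]
finger_gap: 0.3
[ 20.54991159 -25.71538416]
t 48.5 at [ 624.1 -199.7   78.2] yaw -175.7 gap 0.300 F [ 0.3 -1.1 -1.6]| rotz 0.1 then dp [-0.9 -0.3 27.2] len 27
```

View pics/w26.png

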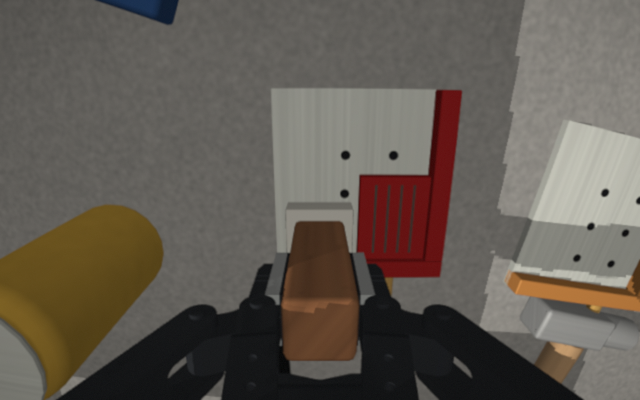

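```bash
python3 -m handwheel '{"dp":[[0,-1,15],[0,0,10],[0,0,1],[0,0,0],[0,2,0],[0,2,0],[0,1,0],[0,1,0],[0,1,0],[0,0,0]],"rotation":[[0,0,0],[0,0,0],[0,0,0],[0,0,0],[0,0,0],[0,0,0],[0,0,0],[0,0,0],[0,0,0],[0,0,0]]}' 
for i in 1 2 3; do python3 -m handwheel '{"dp":[[0,0.5,0],[0,0.5,0],[0,0,0]],"rotation":[[0,0,0],[0,0,0],[0,0,0]]}' | grep -v orient;done
python3 -c "
from h import *
s=telemetry.read_state();print(toplate('red',s['eef_pos'][:2]*1000))
"
```

```text
time_s: 49.55
eef_pos: [0.623, -0.1934, 0.0511]
orientation: [[-0.997, -0.074, 0.0], [-0.074, 0.997, -0.0], [-0.0, -0.0, -1.0]]
ft_force: [-0.1, 0.0, -1.2]
finger_gap: 0.297
time_s: 49.85
eef_pos: [0.623, -0.193, 0.0511]
ft_force: [-0.3, -1.1, -1.3]
finger_gap: 0.299
time_s: 50.15
eef_pos: [0.623, -0.1928, 0.0513]
ft_force: [-0.6, -5.7, -2.2]
finger_gap: 0.295
time_s: 50.45
eef_pos: [0.623, -0.1926, 0.0514]
ft_force: [-0.8, -5.7, -2.5]
finger_gap: 0.296
[ 19.9971338  -18.55981452]
```

```bash
python3 -m handwheel '{"dp":[[0,-4,0],[0,-4,0],[0,0,-20],[0,0,-30],[0,0,-20],[0,0,0],[0,0,0],[0,0,0],[0,0,0]],"rotation":[[0,0,0],[0,0,0],[0,0,0],[0,0,0],[0,0,0],[0,0,-8],[0,0,-7.8],[0,0,0],[0,0,0]]}' 
python3 -c "
from h import *
c,im=shot('wrist','w27')
plan(523.7,303.6,120,200)
"
```

```text
time_s: 51.35
eef_pos: [0.623, -0.198, 0.1206]
orientation: [[-0.94, -0.34, -0.001], [-0.34, 0.94, 0.001], [0.0, 0.001, -1.0]]
ft_force: [0.3, 0.5, -2.6]
finger_gap: 0.298
t 51.4 at [ 623.  -198.1  120.5] yaw -160.1 gap 0.298 F [ 0.2 -0.4 -1.9]| rotz -0.1 then dp [-78.3 505.4   1.2] len 511
```

View pics/w27.png

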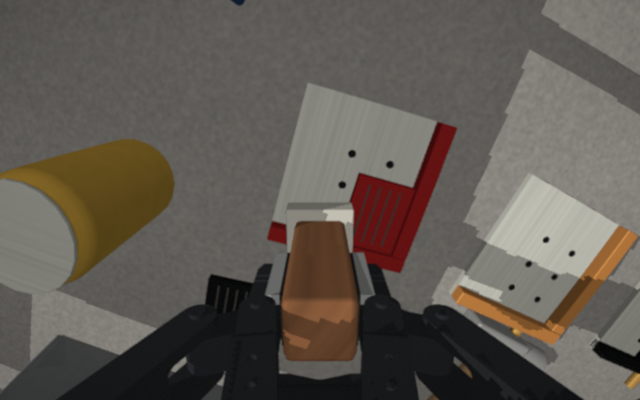

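```bash
python3 -m handwheel '{"dp":[[-6,36,0],[-6,36,0],[-6,36,0],[-6,36,0],[-6,36,0],[-6,36,0],[-6,36,0],[-6,36,0],[-6,36,0],[-6,36,0]],"rotation":[[0,0,0],[0,0,0],[0,0,0],[0,0,0],[0,0,0],[0,0,0],[0,0,0],[0,0,0],[0,0,0],[0,0,0]]}'
python3 -m handwheel '{"dp":[[-6,36,0],[-6,36,0],[-6,36,0],[0,36,0],[0,0,0],[0,0,0]],"rotation":[[0,0,0],[0,0,0],[0,0,0],[0,0,0],[0,0,0],[0,0,0]]}'
python3 -c "
from h import *
c,im=shot('wrist','w28');shot('top','t28');np.savez('w28.npz',**c)
plan(523.7,303.6,60,200)
"
```

```text
time_s: 52.4
eef_pos: [0.5557, 0.1618, 0.1208]
orientation: [[-0.94, -0.341, -0.0], [-0.341, 0.94, 0.0], [0.0, 0.001, -1.0]]
ft_force: [1.0, 0.8, -1.6]
finger_gap: 0.294
time_s: 53.0
eef_pos: [0.5233, 0.3023, 0.1207]
orientation: [[-0.939, -0.343, -0.001], [-0.343, 0.939, -0.0], [0.001, -0.0, -1.0]]
ft_force: [0.1, -0.1, -1.4]
finger_gap: 0.3
t 53.1 at [524.  301.  120.8] yaw -160.0 gap 0.298 F [ 0.3 -1.  -2.2]| rotz -0.0 then dp [-0.7  2.5 60.8] len 61
```

View pics/w28.png

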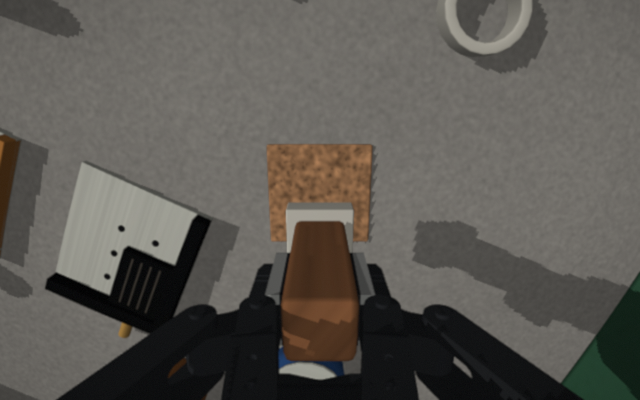

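View pics/t28.png

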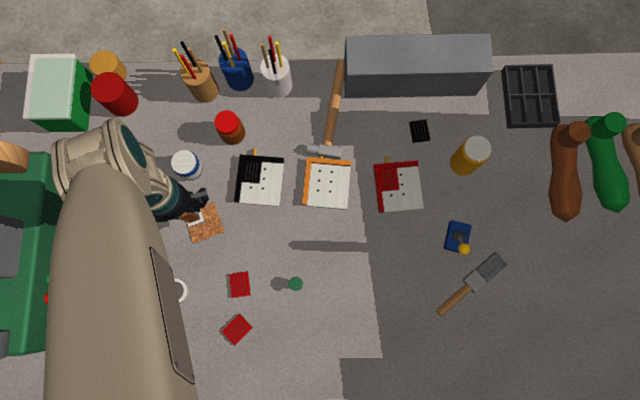

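Both blanks are in their corners: black at top view (250,165), red at (385,173). The lever is off, with the ball at (464,250). The block is now aligned over the mat, so I'll lower it.

```bash
python3 -m handwheel '{"dp":[[0,2.2,25],[0,0,25],[0,0,12],[0,0,6],[0,0,0],[0,0,0]],"rotation":[[0,0,0],[0,0,0],[0,0,0],[0,0,0],[0,0,0],[0,0,0]]}' | grep -v orient
for i in 1 2 ; do python3 -m handwheel '{"dp":[[0,0,1.5],[0,0,0]],"rotation":[[0,0,0],[0,0,0]]}' | grep -v orient; done
```

```text
time_s: 53.7
eef_pos: [0.5242, 0.3037, 0.0539]
ft_force: [0.4, 0.1, -1.2]
finger_gap: 0.297
time_s: 53.9
eef_pos: [0.5239, 0.304, 0.0524]
ft_force: [-0.4, -0.6, -2.3]
finger_gap: 0.296
time_s: 54.1
eef_pos: [0.5232, 0.3038, 0.0501]
ft_force: [-0.1, -0.2, -1.8]
finger_gap: 0.295
```

```bash
for i in 1 2 3 ; do python3 -m handwheel '{"dp":[[0,0,1],[0,0,0]],"rotation":[[0,0,0],[0,0,0]]}' | grep -v orient; done
```

```text
time_s: 54.3
eef_pos: [0.5231, 0.3037, 0.0489]
ft_force: [-0.5, -0.1, -1.6]
finger_gap: 0.298
time_s: 54.5
eef_pos: [0.5231, 0.3037, 0.0478]
ft_force: [0.6, 0.2, -1.1]
finger_gap: 0.298
time_s: 54.7
eef_pos: [0.5234, 0.3038, 0.0474]
ft_force: [-1.0, -0.8, 1.2]
finger_gap: 0.297
```

```bash
python3 -m handwheel '{"dp":[[0,0,0],[0,0,0],[0,0,0],[0,0,0]],"rotation":[[0,0,0],[0,0,0],[0,0,0],[0,0,0]]}' -0.6 20 | grep -v orient
python3 -m handwheel '{"dp":[[0,0,-15],[0,0,-30],[0,0,-40],[0,0,-40],[0,0,-20],[0,0,0],[0,0,0]],"rotation":[[0,0,0],[0,0,0],[0,0,0],[0,0,0],[0,0,0],[0,0,0],[0,0,0]]}'
python3 -c "
from h import *
c,im=shot('wrist','w29');shot('scene','s29')
plan(410,-288,190,164)
"
```

```text
time_s: 55.1
eef_pos: [0.5233, 0.3038, 0.047]
ft_force: [-0.2, -0.6, 1.1]
finger_gap: 0.794
time_s: 55.8
eef_pos: [0.5235, 0.3038, 0.1929]
orientation: [[-0.94, -0.342, 0.001], [-0.342, 0.94, 0.001], [-0.002, 0.0, -1.0]]
ft_force: [0.4, 0.2, -0.8]
finger_gap: 0.803
t 55.9 at [522.1 303.2 190.6] yaw -160.0 gap 0.795 F [ 0.8 -0.2 -0.6]| rotz 36.0 then dp [ -55.2 -599.2    1.6] len 602
```

View pics/w29.png

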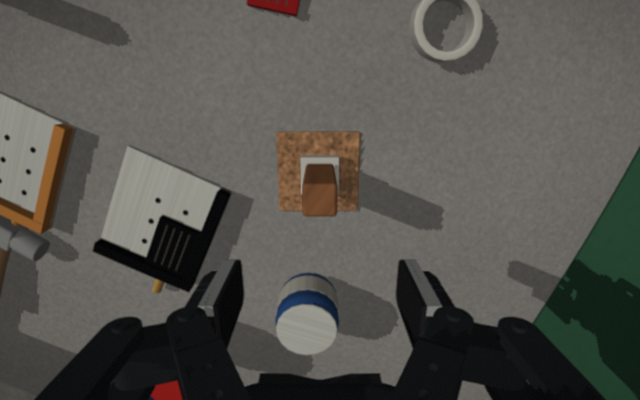

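View pics/s29.png

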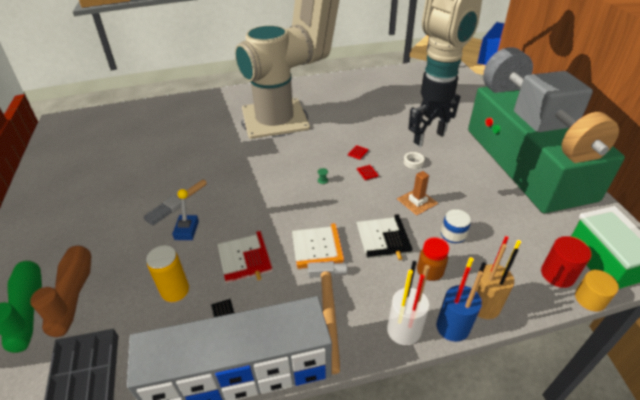

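```bash
python3 -m handwheel '{"dp":[[0,0,0],[0,0,0],[0,0,0],[0,0,0],[0,0,0],[-2,-38,0],[-2,-38,0],[-2,-38,0],[-2,-38,0],[-2,-38,0]],"rotation":[[0,0,7.2],[0,0,7.2],[0,0,7.2],[0,0,7.2],[0,0,7.2],[0,0,0],[0,0,0],[0,0,0],[0,0,0],[0,0,0]]}' 1 20
python3 -m handwheel '{"dp":[[-2,-38,0],[-2,-38,0],[-2,-38,0],[-2,-38,0],[-2,-38,0],[-2,-38,0],[-2,-38,0],[-2,-38,0],[-2,-38,0],[0,-30,0]],"rotation":[[0,0,0],[0,0,0],[0,0,0],[0,0,0],[0,0,0],[0,0,0],[0,0,0],[0,0,0],[0,0,0],[0,0,0]]}'
python3 -m handwheel '{"dp":[[0,0,0],[0,0,0]],"rotation":[[0,0,0],[0,0,0]]}'
python3 -c "
from h import *
c,im=shot('wrist','w30');np.savez('w30.npz',**c);ct,t=shot('top','t30')
plan(394,-288,88,164)
"
```

```text
time_s: 56.9
eef_pos: [0.4786, 0.1168, 0.19]
orientation: [[-0.961, 0.275, -0.004], [0.275, 0.961, -0.001], [0.004, -0.002, -1.0]]
ft_force: [0.1, -0.2, 0.3]
finger_gap: -0.001
time_s: 57.9
eef_pos: [0.394, -0.2454, 0.1903]
orientation: [[-0.961, 0.276, -0.002], [0.276, 0.961, 0.002], [0.003, 0.001, -1.0]]
ft_force: [0.6, -0.0, -0.8]
finger_gap: -0.004
time_s: 58.1
eef_pos: [0.3943, -0.2438, 0.1905]
orientation: [[-0.961, 0.277, -0.003], [0.277, 0.961, 0.003], [0.003, 0.002, -1.0]]
ft_force: [-0.1, -0.3, -0.4]
finger_gap: -0.0
t 58.2 at [ 394.9 -243.   191. ] yaw 164.1 gap -0.000 F [-0.1 -0.3 -0.2]| rotz 0.1 then dp [-11.7 -43.7 102.9] len 112
```

View pics/w30.png

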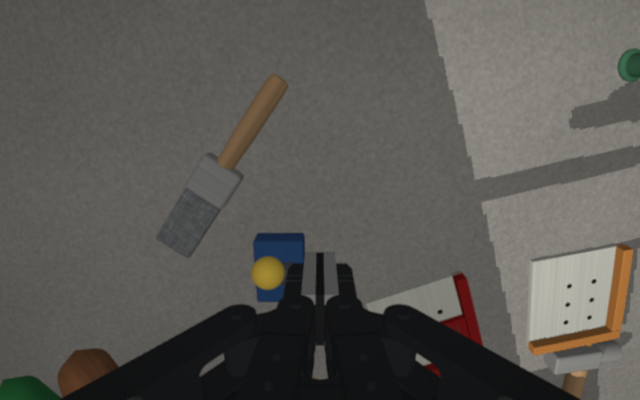

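View pics/t30.png

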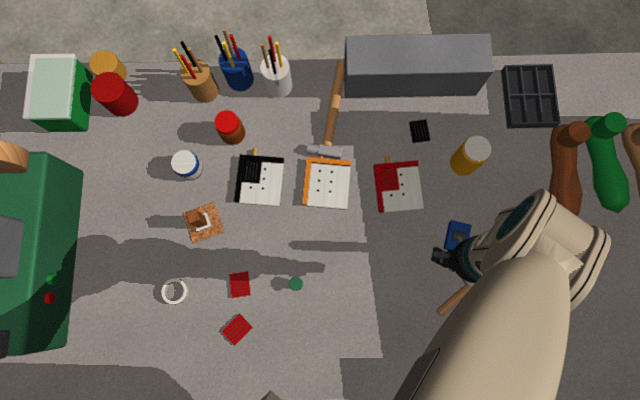

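```bash
python3 -c "
from h import *
c=dict(np.load('w30.npz'))
print(onz(c,[(268,272)],.092)*1000, -c['R'].T@c['t']*1000)
ct=cal('top');print(onz(ct,[(464,250)],.092)*1000)
"
```

```text
[[ 437.23850755 -297.88200961   92.        ]] [ 318.62461529 -222.43575647  334.01427252]
[[ 433.30339689 -300.40032593   92.        ]]
```

```bash
python3 -m handwheel '{"dp":[[-6,-21,0],[-6,-21,0],[0,0,35],[0,0,35],[0,0,32],[0,0,0],[0,0,0]],"rotation":[[0,0,0],[0,0,0],[0,0,0],[0,0,0],[0,0,0],[0,0,0],[0,0,0]]}'
python3 -c "
from h import *
plan(394.7,-286,88,164)
shot('wrist','w31')"
```

```text
time_s: 58.9
eef_pos: [0.3954, -0.2866, 0.0899]
orientation: [[-0.962, 0.274, -0.001], [0.274, 0.962, 0.001], [0.002, 0.001, -1.0]]
ft_force: [-0.0, -0.9, 0.2]
finger_gap: -0.002
t 58.9 at [ 395.4 -286.6   89.9] yaw 164.1 gap -0.002 F [-0.  -0.9  0.2]| rotz 0.1 then dp [0.8 0.4 1.9] len 2
```

View pics/w31.png

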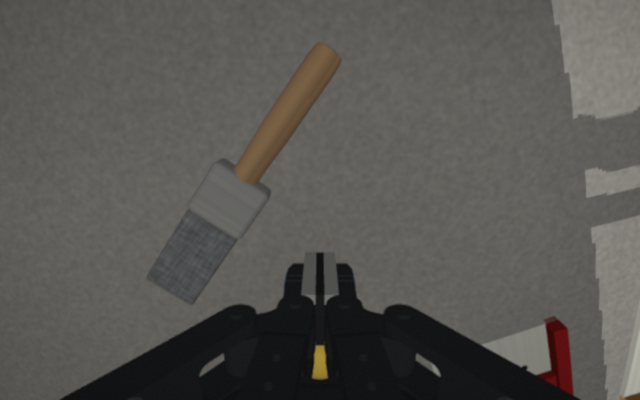

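```bash
python3 -m handwheel '{"dp":[[-12,0,1],[-12,0,0],[-12,0,0],[-12,0,0],[-12,0,0],[-12,0,0],[-10,0,0],[-4,0,0],[0,0,0]],"rotation":[[0,0,0],[0,0,0],[0,0,0],[0,0,0],[0,0,0],[0,0,0],[0,0,0],[0,0,0],[0,0,0]]}'
for i in 1 2 3; do python3 -m handwheel '{"dp":[[-2,0,0],[-2,0,0],[0,0,0]],"rotation":[[0,0,0],[0,0,0],[0,0,0]]}' | grep -v orient; done
```

```text
time_s: 59.85
eef_pos: [0.4789, -0.3119, 0.0889]
orientation: [[-0.961, 0.275, 0.0], [0.275, 0.961, -0.0], [-0.0, 0.0, -1.0]]
ft_force: [0.0, -0.3, -0.7]
finger_gap: -0.0
time_s: 60.15
eef_pos: [0.4817, -0.3126, 0.0889]
ft_force: [0.5, -0.7, -0.7]
finger_gap: -0.002
time_s: 60.45
eef_pos: [0.486, -0.3139, 0.0891]
ft_force: [-0.3, -0.4, 0.4]
finger_gap: -0.004
time_s: 60.75
eef_pos: [0.4881, -0.3144, 0.0888]
ft_force: [-4.5, 0.9, 3.3]
finger_gap: 0.001
```

```bash
for i in 1 2; do python3 -m handwheel '{"dp":[[-2,0,0],[-2,0,0],[0,0,0]],"rotation":[[0,0,0],[0,0,0],[0,0,0]]}' | grep -v orient; done
python3 -m handwheel '{"dp":[[10,0,0],[15,0,0],[10,0,0],[0,0,-40],[0,0,-40],[0,0,-40],[0,0,0],[0,0,0]],"rotation":[[0,0,0],[0,0,0],[0,0,0],[0,0,0],[0,0,0],[0,0,0],[0,0,0],[0,0,0]]}'|grep -v orient
python3 -c "
from h import *
plan(394,-100,210,164)
shot('wrist','w32')"
```

```text
time_s: 61.05
eef_pos: [0.4885, -0.3144, 0.0886]
ft_force: [-12.9, 2.7, 9.0]
finger_gap: -0.002
time_s: 61.35
eef_pos: [0.4888, -0.3145, 0.0885]
ft_force: [-19.8, 4.6, 15.7]
finger_gap: 0.004
time_s: 62.15
eef_pos: [0.4651, -0.3084, 0.2108]
ft_force: [0.3, -0.1, -0.3]
finger_gap: -0.001
t 62.1 at [ 465.1 -308.4  210.8] yaw 164.0 gap -0.001 F [ 0.3 -0.1 -0.3]| rotz 0.0 then dp [ 1.258e+02  1.807e+02 -1.000e-01] len 220
```

View pics/w32.png

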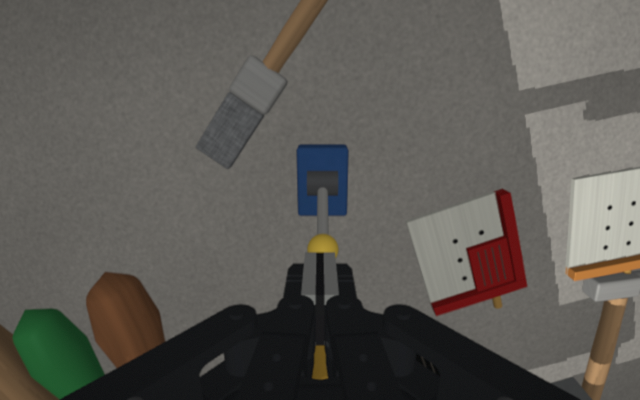

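```bash
python3 -m handwheel '{"dp":[[12,28,0],[20,28,0],[20,28,0],[20,28,0],[20,28,0],[20,28,0],[0,0,0],[0,0,0]],"rotation":[[0,0,0],[0,0,0],[0,0,0],[0,0,0],[0,0,0],[0,0,0],[0,0,0],[0,0,0]]}'|grep -v orient
python3 - <<'E'
from h import *
c,im=shot('top','t33');cs,s=shot('scene','s33')
crop(im,180,130,500,330,2.5,"t33c");crop(im,230,145,430,220,4,"t33d")
def yel(im): q=hsv(im); return (q[...,0]>18)&(q[...,0]<32)&(q[...,1]>150)&(q[...,2]>120)
for k in blobs(yel(im),20):
    M=cv2.moments(k);u=M['m10']/M['m00'],M['m01']/M['m00']
    if 440<u[0]<490 and 190<u[1]<270: print("ball",u,onz(c,[u],.092)*1000)
E
```

```text
time_s: 63.0
eef_pos: [0.4014, -0.1143, 0.2076]
ft_force: [0.2, -0.8, 1.0]
finger_gap: -0.005
```

View pics/t33d.png

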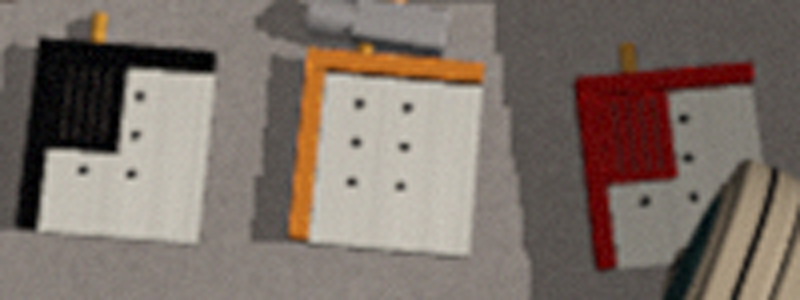

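View pics/t33c.png

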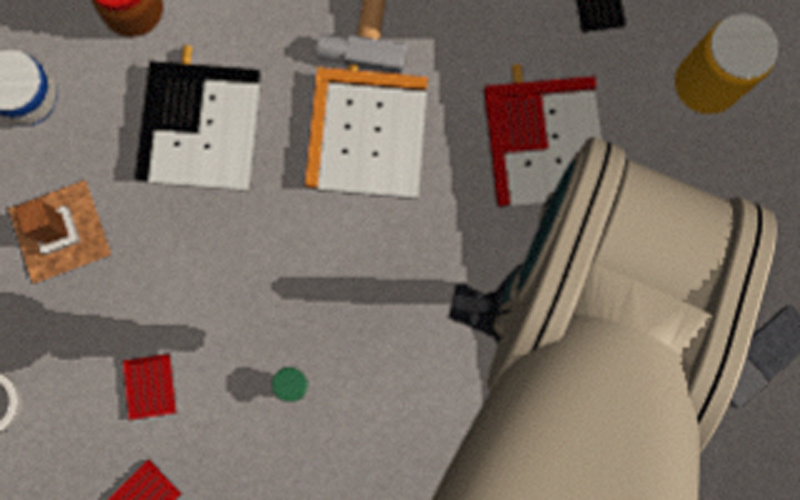

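```bash
python3 -m handwheel '{"dp":[[-8,38,0],[-8,38,0],[-8,38,0],[0,0,0],[0,0,0]],"rotation":[[0,0,0],[0,0,0],[0,0,0],[0,0,0],[0,0,0]]}'|grep -v orient
python3 - <<'E'
from h import *
c,im=shot('top','t34')
crop(im,180,130,500,330,2.5,"t34c")
for n,w in PL.items():
    P0,yaw=w; off=np.array([-0.9,-1.9])
    def px(xy,z): 
        X=P0+off+rot(yaw)@np.array(xy); return proj(c,[[X[0]/1000,X[1]/1000,z]])[0]
    def L(a,b,z): return line(c,edge(im,px(a,z),px(b,z),2.5),z)
    plx=L((-60,-52),(-60,38),.006); ply=L((-57,-55),(43,-55),.006)
    bx=L((-8,2),(-8,40),.014); by=L((-4,-1),(44,-1),.014)
    kp,kb=isect(plx,ply),isect(bx,by)
    print(n,"offset",np.round(rot(-ang(ply))@(kb-kp),2) if abs(ang(ply))<90 else (kb-kp),"exp 52,54; yaw blank-plate",round(ang(by)-ang(ply),2))
E
```

```text
time_s: 63.6
eef_pos: [0.4574, -0.0124, 0.2085]
ft_force: [-1.6, -0.9, -0.2]
finger_gap: 0.001
black offset [50.13 53.8 ] exp 52,54; yaw blank-plate 0.94
red offset [51.11 54.87] exp 52,54; yaw blank-plate 0.62
```

View pics/t34c.png

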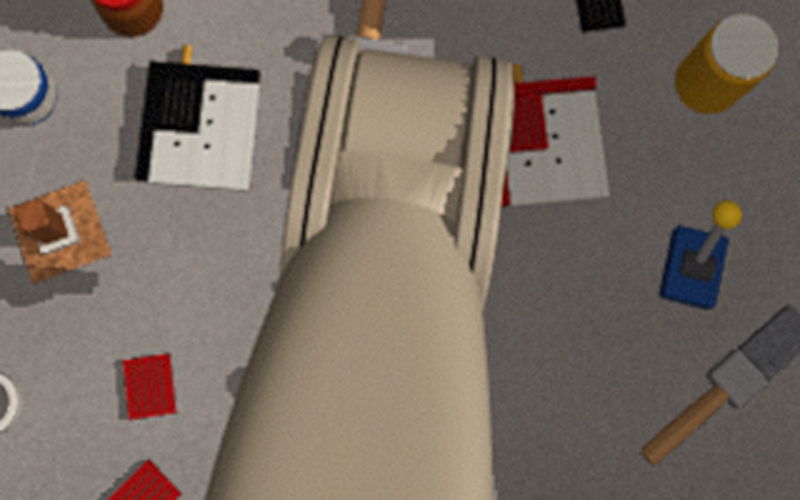

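```bash
python3 -c "
from h import *
plan(725,180,180,174.4)"
python3 -m handwheel '{"dp":[[-28,22,3],[-28,22,3],[-28,22,3],[-28,22,3],[-28,22,3],[-28,22,3],[-28,22,3],[-28,22,3],[0,0,0],[0,0,0]],"rotation":[[0,0,-5],[0,0,-5.4],[0,0,0],[0,0,0],[0,0,0],[0,0,0],[0,0,0],[0,0,0],[0,0,0],[0,0,0]]}'|grep -v orient
python3 -c "
from h import *
c,im=shot('wrist','w35');np.savez('w35.npz',**c);print(-c['R'].T@c['t'])"
```

```text
t 63.6 at [456.9 -12.9 208.5] yaw 164.0 gap -0.000 F [-0.3 -0.7  1. ]| rotz -10.4 then dp [-248.   218.1   28.1] len 332
time_s: 64.65
eef_pos: [0.7015, 0.1309, 0.1839]
ft_force: [0.2, -0.0, 0.5]
finger_gap: 0.002
[0.62293941 0.1387132  0.32734092]
```

View pics/w35.png

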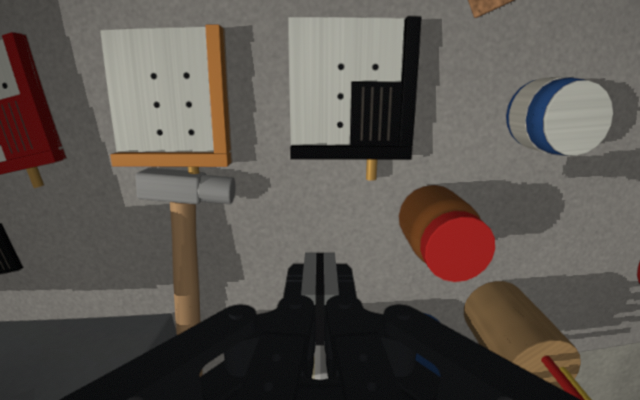

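Run:
```python
from h import *
c=dict(np.load('w35.npz'));im=cv2.imread('pics/w35.png')
crop(im,280,10,430,170,4,"w35c")
def chk(P,z): return None
plx=line(c,edge(im,(292,17),(402,17),3),.006); ply=line(c,edge(im,(289,20),(291,145),3),.006)
bx=line(c,edge(im,(355,82),(398,82),3),.014); by=line(c,edge(im,(352,86),(351,142),3),.014)
kp,kb=isect(plx,ply),isect(bx,by)
print("yaws",ang(ply),ang(by),ang(plx),ang(bx)); a=(ang(ply)+90)%180-90
print(rot(-a)@(kb-kp))
```

```text
yaws -5.806084 -5.870485 83.903786 82.61743
[52.09614 53.86661]
```

View pics/w35c.png

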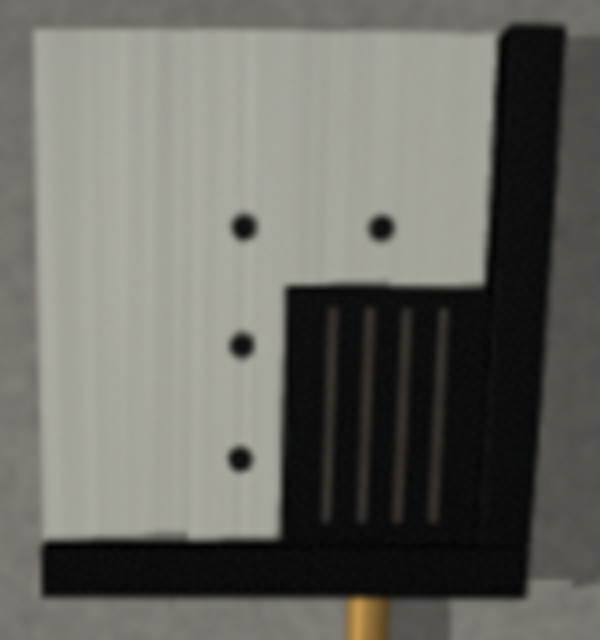

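```bash
python3 -m handwheel '{"dp":[[0,-38,0],[0,-38,0],[0,-38,0],[0,-38,0],[0,-38,0],[0,-38,0],[0,-38,0],[0,-38,0],[0,0,0],[0,0,0]],"rotation":[[0,0,-5],[0,0,-5],[0,0,0],[0,0,0],[0,0,0],[0,0,0],[0,0,0],[0,0,0],[0,0,0],[0,0,0]]}'|grep -v orient
python3 -c "
from h import *
c,im=shot('wrist','w36');np.savez('w36.npz',**c);print(-c['R'].T@c['t']);shot('top','t36')"
```

```text
time_s: 65.7
eef_pos: [0.7134, -0.1725, 0.1854]
ft_force: [0.1, 0.4, -0.5]
finger_gap: -0.005
[ 0.63453186 -0.17847302  0.32873576]
```

View pics/w36.png

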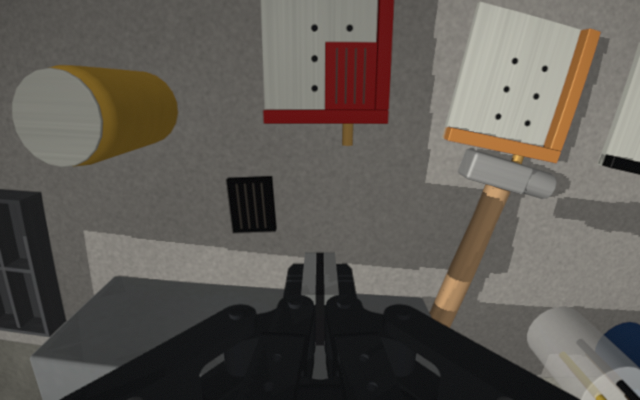

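```bash
python3 -m handwheel '{"dp":[[35,0,0],[0,0,0],[0,0,0]],"rotation":[[0,0,0],[0,0,0],[0,0,0]]}'|grep -v orient
python3 - <<'E'
from h import *
c,im=shot('wrist','w37');np.savez('w37.npz',**c)
crop(im,250,10,420,180,4,"w37c")
E
```

```text
time_s: 66.1
eef_pos: [0.6791, -0.1719, 0.1852]
ft_force: [0.7, -0.1, -0.0]
finger_gap: 0.001
```

View pics/w37c.png

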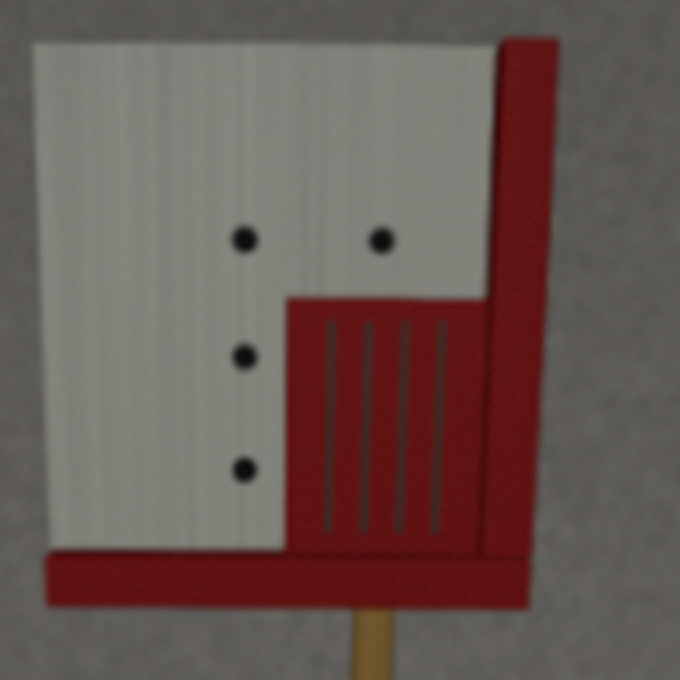

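View pics/t36.png

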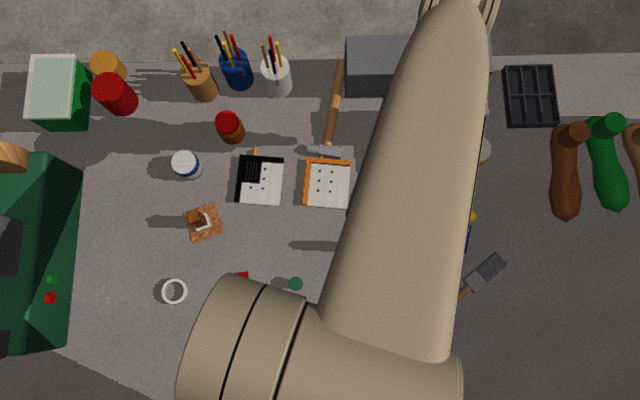

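Run:
```python
from h import *
c=dict(np.load('w37.npz'));im=cv2.imread('pics/w37.png')
f=lambda u,v:(250+u/4,10+v/4)
plx=line(c,edge(im,f(40,44),f(490,45),3),.006); ply=line(c,edge(im,f(34,55),f(50,545),3),.006)
bx=line(c,edge(im,f(292,298),f(480,298),3),.014); by=line(c,edge(im,f(287,305),f(285,545),3),.014)
kp,kb=isect(plx,ply),isect(bx,by); a=(ang(ply)+90)%180-90
print("yaws",ang(ply),ang(by),ang(plx),ang(bx),rot(-a)@(kb-kp))
from station import job_done
job_done()
```

```text
yaws 4.078804 4.4793215 -85.72974 -87.18384 [51.390705 53.81877 ]
the job is handed in; nothing more can be done
```

The job is handed in, at about 66 s of the 210 s allowed. Both blanks on the bench are home, the suction is back on and the block is standing on its mat.

- **Valve off:** I pushed the lever over towards the robot until the force rose to about 20 N at the stop.
- **Placing:** I laid the black blank (the one nearest the base) and the red blank (the farthest) on their plates, clear of the fences. The honey blank was not on the bench.
- **Nudging:** With the block in the gripper I pushed each blank in y, then x, then y again. Each time, contact with the fence showed as about 5–6 N.
- **Parking and valve on:** I stood the block upright at the centre of its mat, then pushed the lever back to its on stop (about 20 N again).

Last checks, all from pictures taken before hand-in:

| Blank | Corner offset, wrist camera (mm) | Expected, flush (mm) | Yaw relative to plate |
|---|---|---|---|
| Black | 52.1 / 53.9 | 52 / 54 | -0.1° on the long side |
| Red | 51.4 / 53.8 | 52 / 54 | +0.4° on the long side |

- **Disagreement:** The short-side edge fits came out about 1.3–1.5° off for both blanks, and the red offset is 0.6 mm short in x. A coarser top-view check differed by up to 2 mm and 0.9°. I put this down to camera resolution and visible side walls, because the close-ups show both blanks flush.
- **Other checks:** The lever was seen leaning to the on side, the block was upright, and the bystanders I could see looked unmoved. My numeric check of the final ball position gave no reading because the arm hid it. I saw no sign of a blank being knocked aside.

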